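# Fetch the sample rack from behind the reagent bottles

## Task

The rack of green-capped sample tubes stands in the grey storage tray, hemmed in behind two reagent bottles. Move both bottles over to the teal parking mat, then take the green-capped rack out and set it down in the rack reader, fully seated between its blue lips, and only then stand each bottle back on the same black square of the tray from which you took it. Keep the bottles and the rack upright, leave the other racks and containers where they are, and let go of everything at the end.

Things in the scene. Friction and masses are not known exactly. Their poses are not given: they have to be found in the camera images.
- bottle_blue: loose white square reagent bottle with blue screw cap and label stripe (the other's are red), 0.25 to 0.45 kg. Origin: centre of its underside, z up. Body 70 x 70 mm (along its x, y), 92 mm high; neck 30 mm; round cap 38 mm across, 104 to 130 mm above the underside: lift it by the cap. Starts on one of the two black squares of storage_tray; which one varies.
- bottle_red: loose white square reagent bottle with red screw cap and label stripe (the other's are blue), 0.25 to 0.45 kg. Origin: centre of its underside, z up. Body 70 x 70 mm (along its x, y), 92 mm high; neck 30 mm; round cap 38 mm across, 104 to 130 mm above the underside: lift it by the cap. Starts on one of the two black squares of storage_tray; which one varies.
- rack_green: the wanted loose rack: beige block 46 mm (its x) by 120 mm (its y), 45 mm high, with two rows of six fixed green-capped tubes on top, 72 mm high in all; 0.15 to 0.27 kg. Origin: centre of its underside. Grip it across the 46 mm, below the tubes, near mid-length. Starts at the back (+x side) of storage_tray, about 4 to 10 mm behind the bottles.
- storage_tray: fixed shallow grey tray, 180 mm (x) by 190 mm (y). Origin at bench level; x away from the robot, y to its left. Floor 6 mm above the bench. Black squares (flat, 74 mm) centred at x = -35 mm, y = +41 and -41 mm in its frame (bottles there are 12 mm apart); the rack's dark place at x = +30 mm. Rims 14 to 16 mm above the bench, inner faces at x = -81, +91 mm, y = -91, +91 mm.
- parking_mat: fixed flat teal mat, 200 mm (its x) by 130 mm (its y), 3 mm thick; origin at bench level under its centre, so things stand at 3 mm. Free at the start; the place for the bottles meanwhile, to the left or right of the tray. Two bottles fit on it side by side along its x.
- rack_reader: fixed white reader on the other side of the tray. Origin: bench level under the recess's centre. Recess 64 mm (its x) by 138 mm (its y), framed by blue lips; its floor is 18 mm above the bench, the lips 8 mm higher. The rack goes in with its length along the reader's y, either way round. A white housing 90 mm high stands at x = +80 to +116 mm, y = -60 to +60 mm.
- rack_yellow: bystander, loose: a rack just like rack_green but with yellow caps, on the bench. Leave it. Origin: centre of its underside.
- tip_box: bystander, loose: black box 85 x 120 x 59 mm with an orange top and white dots. Leave it. Origin: centre of its underside.
- amber_jar: bystander, loose: round amber jar with black lid, 60 mm across, 75 mm high, beyond the tray. Leave it. Origin: centre of its underside.
- sample_cup: bystander, loose: open white cup, 52 mm across, 55 mm high, between the robot and the tray. Leave it. Origin: centre of its underside.
Things that resemble listed ones, but are neither listed nor needed, are in the scene too. Leave any purple look-alike of the bottle_blue alone.

How it is judged:
By the outcome, as a careful person would: the job done as asked, in the order asked, and still so for the second after the job is handed in, with the robot touching nothing.
It also fails if it takes over 128 s, if anything falls off the work surface, if the arm or the gripper's body presses on something with over 40 N, if the wrist force passes 120 N, or if a joint passes its speed limit or range.

## Robot

A 6-joint arm with a two-finger parallel gripper is mounted at the origin on the work surface. World frame = base frame: x ahead of the robot, y to its left, z up, the work surface at z = 0. Lengths are in m, angles in degrees, forces in N, time in s.
With the tool pointing down it reaches from about 0.35 to 0.875 m from the base axis. Payload 4.2 kg.
Tool frame: the origin (TCP) lies midway between the tips of the shut fingers; the grasp point (between the pads) lies 19 mm behind it (r.grasp_offset is the distance from the TCP to the grasp point, in m); z points along the fingers, y is the direction in which the jaws open and shut (so a half turn about z gives the same grasp; the last joint's range is limited). The gripper opens to 87 mm and grips with 3 to 60 N. Pads are 19 mm wide; open, the fingers measure 117 mm over their backs; the gripper's body (75 mm by 190 mm) begins 51 mm behind the grasp point.
Start: joints at [83.801, 22.042, 0.453, 0, -68.411, -14.817], TCP at [0.224, 0.583, 0.186] pointing down, gripper open.
Joint ranges: [-179.83, 179.83], [-69.29, 118.12], [-61.27, 80.66], [-181.25, 117.63], [-171.15, -9.14], [-177.46, 177.46]. Speed limits (degrees/s): [159.86, 159.86, 180, 180, 180, 180].

## Interface

Orientations are given as a 3x3 rotation matrix whose columns are the frame's x, y, z axes.
In Python, from station import r gives the robot as it stands.
- The arm moves only by the shell command python3 -m crank 'ROWS'. ROWS is JSON, a list of rows, each a list of 3 entries, a list of its own where there are three numbers: the closure, from -1 (fully open) to 1 (shut), so that 0 is half open, then the shift along the tool's x, y, z as a fraction of full scale, then the turn, a rotation vector about the tool's x, y, z as a fraction of full scale. In form: [[fingers, [dx, dy, dz], [wx, wy, wz]], ...]. A call has 1 to 8 rows; each row shifts and turns the commanded pose from where the row before left it, along the tool's axes as they then stand; what a row does not reach is not made up. Full scale, the value 1, is 100 mm for a shift and 45 degrees for a turn. A row lasts 1/10 s, in which the tool goes at most 50 mm and 8.59 degrees, less where a joint would pass 70% of its speed; a pose out of reach is approached as far as the arm can. A call with a number of a shift or a turn outside -1 to 1 is refused whole. A call with a gripper value outside its range is refused whole. The fingers move at their own pace and stop on an object; the grip force is fixed at half the most. Time passes only in rows, so rows that do not move let the fingers close. It gives the time, the measured TCP pose, the force and the opening at its end, in the units of the state.
- r.sense(): the state, without advancing time (a new reading comes with each control period).
- r.capture(name): name is "scene" or "top"; returns a dict with "img" (400x640x3 uint8, blue, green, red), "fx", "fy", "cx", "cy" (pixels), "R" (3x3) and "t" (3): a world point X has camera coordinates R X + t. Camera axes: x right, y down, z forward; pixel columns grow to the right and rows downward; lengths in m; the calibration is good to about 2 mm. A picture is of the moment at which its call begins. There is no depth.
- r.finish_job(): hands the job in, once; it reports no verdict.
The state is a dict: "time_s": time; "joints": joint angles; "joint_velocities": joint speeds; "effort": joint torques, N m; "tcp_pos": TCP position; "ee_rot": TCP orientation; "wrist_force": force on the tool from outside, world axes, zero at the start; "moment": the same for the moment, N m; "gripper_width": opening from 0.0 (shut) to 1.0 (fully open).
Only numpy, scipy, OpenCV 4.12 (cv2) and the standard library are available. Lean on these libraries where they do the work, as an engineer would, in place of code of your own. Each camera call takes 0.05 s, during which the arm holds its last target.

## Working session

There is one attempt and no reset: what is moved stays moved. The work goes in short steps, Python scripts to look and compute and a shell command to move; the robot and the scene stay as the last step left them, time stands still between calls to the robot, and variables do not carry over. Pictures are saved under pics/ and viewed, and the job is handed in when it is done.

```bash
mkdir -p pics; ls; python3 - <<'E'
from station import r
import cv2,numpy as np
s=r.sense();print(s)
for n in("scene","top"):
    c=r.capture(n);cv2.imwrite(f"pics/{n}0.png",c["img"]);print(n,c["fx"],c["cx"],c["cy"],c["R"],c["t"])
E
```

```text
pics
{'time_s': 0.0, 'joints': array([ 8.38027126e+01,  2.20911534e+01,  3.79203960e-01, -3.03396697e-02,
       -6.84108216e+01, -1.48165376e+01]), 'joint_velocities': array([-0.17986403,  0.07251204, -0.08350334,  0.09824532,  0.11174727,
        0.01061402]), 'effort': array([ 5.23828021e-04, -3.90664387e+01,  1.87406248e+01,  4.21980813e+00,
        1.10964183e-02, -1.92785246e-04]), 'tcp_pos': array([0.2238536 , 0.58279779, 0.18484813]), 'ee_rot': array([[ 9.33423879e-01, -3.58774780e-01, -7.20811739e-04],
       [-3.58775497e-01, -9.33421571e-01, -2.07703526e-03],
       [ 7.23666420e-05,  2.19736390e-03, -9.99997583e-01]]), 'wrist_force': array([ 0.76481636,  0.33630838, -0.12920376]), 'moment': array([ 0.01595366,  0.04817074, -0.01380132]), 'gripper_width': 1.0017073329962014}
scene 514.482442878843 320.4953332815321 195.4647456173335 [[ 0.79526953  0.60624661  0.00337912]
 [ 0.46762375 -0.60985877 -0.63984398]
 [-0.38584246  0.51042858 -0.76849741]] [-0.47136414 -0.23927032  1.56187263]
top 408.6944896514619 322.80762832900115 198.69369298907577 [[-0.01559998 -0.9998747   0.00268634]
 [-0.99719585  0.01536141 -0.07324249]
 [ 0.07319205 -0.00382139 -0.99731054]] [0.02014989 0.59851929 0.98743858]
```

View pics/scene0.png

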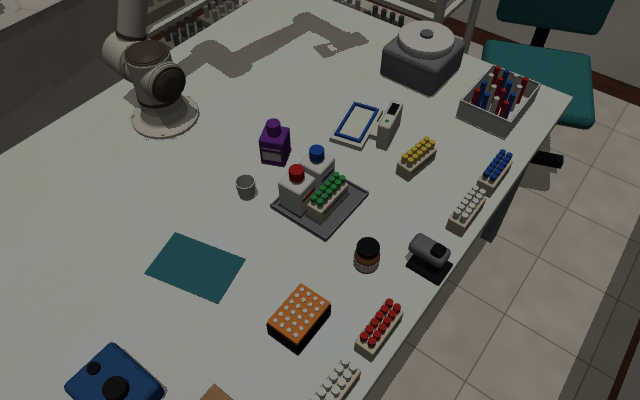

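View pics/top0.png

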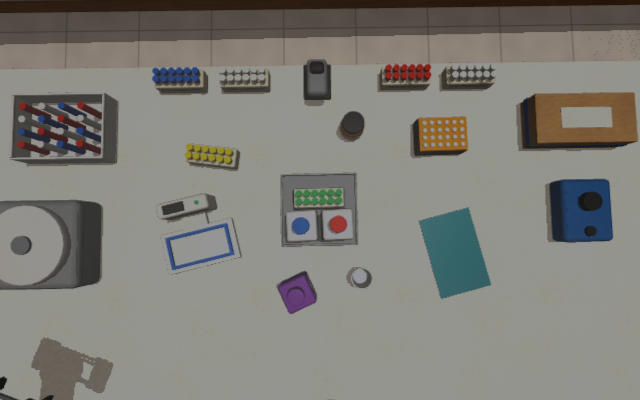

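The top view shows the tray at about (318,210). The blue-capped bottle is at (301,226), the red-capped one at (338,224) and the green rack at (318,197). The teal mat is at (455,252) and the reader with blue lips at (201,246). The purple look-alike at (296,292) stays put, and so do the cup at (360,277) and the yellow rack at (211,155).

```bash
cat > h.py <<'E'
from station import r
import cv2,numpy as np
def ray(c,u,v,z):
    R=np.array(c["R"]);t=np.array(c["t"]);C=-R.T@t
    d=R.T@np.array([(u-c["cx"])/c["fx"],(v-c["cy"])/c["fy"],1])
    return C+d*(z-C[2])/d[2]
def pix(c,X):
    p=np.array(c["R"])@np.array(X)+np.array(c["t"]);return c["fx"]*p[0]/p[2]+c["cx"],c["fy"]*p[1]/p[2]+c["cy"]
def comps(c,lo,hi,amin=30,roi=None):
    hsv=cv2.cvtColor(c["img"],cv2.COLOR_BGR2HSV)
    m=cv2.inRange(hsv,np.array(lo),np.array(hi))
    if roi: 
        k=np.zeros_like(m);k[roi[1]:roi[3],roi[0]:roi[2]]=255;m&=k
    n,l,st,ce=cv2.connectedComponentsWithStats(m)
    return [(ce[i],st[i],(l==i).astype(np.uint8)) for i in range(1,n) if st[i][4]>=amin]
def rect(mask,c,z):
    cs,_=cv2.findContours(mask,cv2.RETR_EXTERNAL,cv2.CHAIN_APPROX_NONE)
    k=max(cs,key=cv2.contourArea)[:,0,:]
    P=np.array([ray(c,u,v,z)[:2] for u,v in k])*1000
    rc=cv2.minAreaRect(P.astype(np.float32));return rc
E
python3 - <<'E'
from h import *
T=r.capture("top");S=r.capture("scene")
print("camtop",-np.array(T["R"]).T@T["t"])
def show(nm,c,lo,hi,z,roi=None,a=30):
    for ce,st,m in comps(c,lo,hi,a,roi): print(nm,ce.round(1),st,"P",ray(c,*ce,z).round(4),"rect",np.round(rect(m,c,z)[0],1),np.round(rect(m,c,z)[1],1),round(rect(m,c,z)[2],1))
show("mat",T,[80,100,40],[100,255,255],.003,(400,190,510,310),300)
show("lips",T,[100,120,60],[125,255,255],.026,(150,200,250,290),100)
show("blue",T,[100,120,60],[125,255,255],.136,(275,170,360,250))
show("redL",T,[0,120,60],[8,255,255],.136,(275,170,360,250))
show("redH",T,[172,120,60],[180,255,255],.136,(275,170,360,250),10)
show("green",T,[45,100,40],[80,255,255],.078,(275,170,360,250),10)
show("green S",S,[45,100,40],[80,255,255],.078,(270,130,380,250),10)
show("blue S",S,[100,120,60],[125,255,255],.136,(270,130,340,250),10)
show("red S",S,[0,120,60],[8,255,255],.136,(270,130,340,250),10)
for n,c,ro in(("T",T,(140,130,380,320)),("S",S,(220,80,440,260))):
    x0,y0,x1,y1=ro;cv2.imwrite(f"pics/crop{n}.png",cv2.resize(c["img"][y0:y1,x0:x1],None,fx=3.2,fy=3.2,interpolation=cv2.INTER_CUBIC))
E
```

```text
camtop [0.52488264 0.01472665 1.02856583]
mat [454.6 252.8] [ 420  209   71   89 4017] P [ 0.4598 -0.3158  0.003 ] rect [ 460.7 -315.6] [196.5 126.6] 14.1
lips [198.3 246.5] [166 224  68  46 446] P [0.4864 0.316  0.026 ] rect [487.3 314. ] [ 77.3 152.9] 13.1
blue [300.4 225.4] [293 218  16  16 210] P [0.5327 0.0611 0.136 ] rect [532.6  60.8] [32.7 32.6] 89.1
redL [337.9 223.9] [330 216  17  17 214] P [ 0.5349 -0.0208  0.136 ] rect [534.6 -20.9] [33.8 33.9] 44.0
green [338.4 192.2] [336 189   6   7  30] P [ 0.6094 -0.0256  0.078 ] rect [609.2 -25.2] [11.6 13.3] 44.1
green [298.4 193.3] [296 191   6   6  29] P [0.6082 0.0678 0.078 ] rect [607.7  67.6] [11.7 11.7] 89.3
green [306.4 192.8] [304 190   6   7  30] P [0.6089 0.0492 0.078 ] rect [609.2  49.5] [13.2 11.6] 44.1
green [314.4 192.6] [312 190   6   6  30] P [0.6091 0.0306 0.078 ] rect [609.4  30.3] [11.7 11.7] 89.2
green [322.5 192.4] [320 190   6   6  31] P [0.6093 0.0117 0.078 ] rect [609.2  11.6] [11.7 11.7] 89.1
green [330.4 192.4] [328 190   6   6  30] P [ 0.6092 -0.0068  0.078 ] rect [608.9  -7.1] [11.7 11.7] 89.1
green [330
[... 331 characters left out ...]
98   6   7  29] P [0.5901 0.0491 0.078 ] rect [589.8  49.2] [11.6 11.5] 44.2
green [314.6 200.6] [312 198   6   6  30] P [0.5904 0.0302 0.078 ] rect [590.7  30.5] [11.7 11.7] 89.2
green [322.6 200.5] [320 198   6   6  31] P [0.5903 0.0117 0.078 ] rect [590.4  11.9] [11.7 11.7] 89.1
green S [327.4 187.3] [310 172  35  31 364] P [0.5995 0.0188 0.078 ] rect [601.7  20.9] [ 38.8 110.2] 0.3
blue S [337. 132.] [335 130   5   5  16] P [0.536  0.1437 0.136 ] rect [535.9 143.7] [10.3 14.9] 37.5
blue S [316.2 149.5] [309 145  15  10 122] P [0.5321 0.061  0.136 ] rect [531.7  60.8] [35.  31.6] 37.5
red S [296.2 169.2] [289 164  15  11 135] P [ 0.5345 -0.0212  0.136 ] rect [533.8 -20.9] [34.  32.8] 37.5
```

View pics/cropT.png

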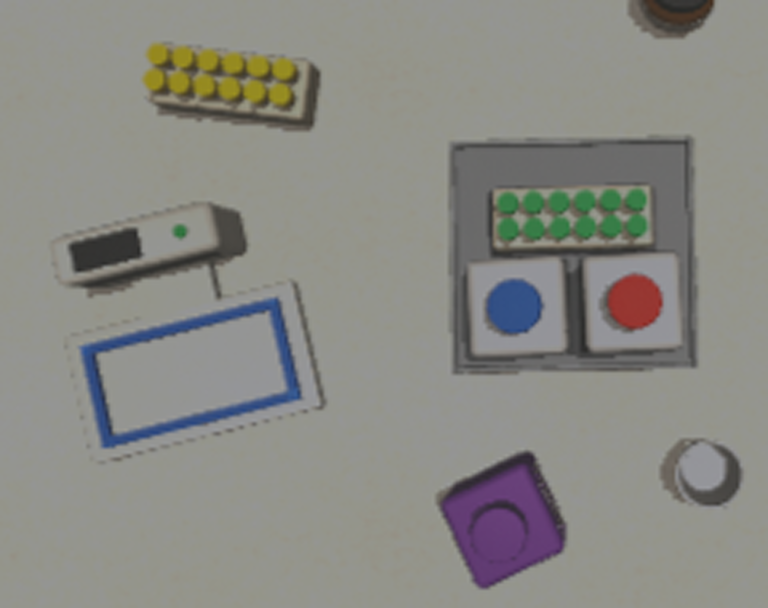

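View pics/cropS.png

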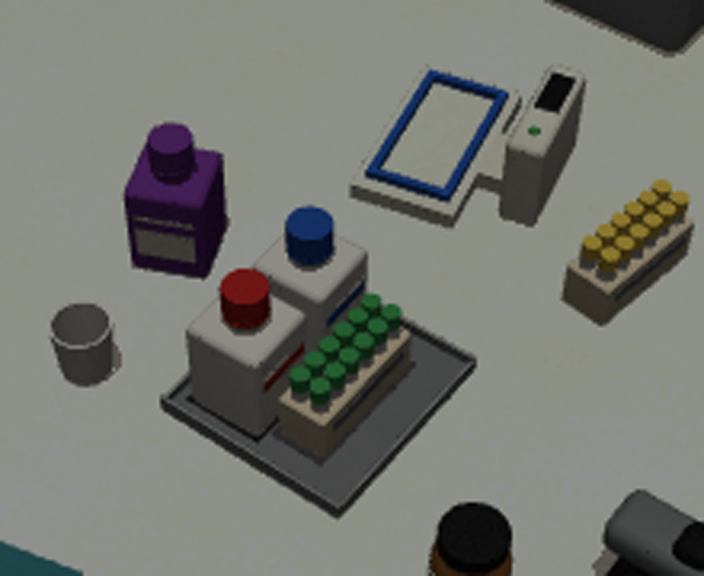

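```bash
cat > m.py <<'E'
from h import *
T=r.capture("top")
# tray: grey pixels -> mask incl. contents by convex hull
hsv=cv2.cvtColor(T["img"],cv2.COLOR_BGR2HSV)
roi=hsv[165:255,270:370];print("grey sample",hsv[180,320],"bench",hsv[160,320],"rim",hsv[174,320])
m=np.zeros(hsv.shape[:2],np.uint8)
m[165:255,270:370]=((roi[...,2]<125)).astype(np.uint8)
n,l,st,ce=cv2.connectedComponentsWithStats(m);i=1+np.argmax(st[1:,4]);k=(l==i).astype(np.uint8)
print(st[i])
rc=rect(k,T,.015);print("tray",rc)
# fit sides via contour
cs,_=cv2.findContours(k,cv2.RETR_EXTERNAL,cv2.CHAIN_APPROX_NONE);h=cv2.convexHull(max(cs,key=cv2.contourArea))
ap=cv2.approxPolyDP(h,4,True)[:,0];print("corners",[(tuple(int(q) for q in p),ray(T,*p,.015)[:2].round(4)) for p in ap])
for nm,lo,hi,z,ro in(("mat",[80,100,40],[100,255,255],.003,(400,190,510,310)),("lips",[100,120,60],[125,255,255],.026,(150,200,250,290))):
    c=max(comps(T,lo,hi,100,ro),key=lambda q:q[1][4])[2]
    cs,_=cv2.findContours(c,cv2.RETR_EXTERNAL,cv2.CHAIN_APPROX_NONE);kk=max(cs,key=cv2.contourArea)
    ap=cv2.approxPolyDP(cv2.convexHull(kk),5,True)[:,0];P=np.array([ray(T,*p,z)[:2] for p in ap])
    print(nm,P.round(4).tolist(),"mean",P.mean(0))
    e=np.roll(P,-1,0)-P;print([ (round(float(np.linalg.norm(v)),4),round(float(np.degrees(np.arctan2(v[1],v[0]))),1)) for v in e])
E
python3 m.py
```

```text
grey sample [150   2 106] bench [ 30  14 148] rim [ 30   2 115]
[ 280  172   78   75 3494]
tray ((573.96142578125, 22.04217529296875), (181.11611938476562, 191.19996643066406), 0.30267253518104553)
corners [((356, 173), array([ 0.6624, -0.0731])), ((357, 244), array([ 0.4859, -0.0718])), ((281, 246), array([0.4839, 0.1157])), ((281, 174), array([0.6627, 0.1143]))]
mat [[0.5686, -0.3538], [0.3816, -0.4006], [0.3518, -0.2778], [0.5403, -0.232]] mean [ 0.46055537 -0.3160547 ]
[(0.1928, -165.9), (0.1264, 103.6), (0.194, 13.6), (0.125, -76.9)]
lips [[0.54, 0.2487], [0.4669, 0.234], [0.4331, 0.3795], [0.5082, 0.3949]] mean [0.48704412 0.31428141]
[(0.0746, -168.6), (0.1494, 103.1), (0.0767, 11.6), (0.1497, -77.7)]
```

```bash
python3 -m crank '[[-0.4,[0,0,-0.05],[0,0,0.189]],[-0.4,[0,0,-0.05],[0,0,0.189]],[-0.4,[0,0,-0.05],[0,0,0.189]],[-0.4,[0,0,-0.05],[0,0,0.189]],[-0.4,[0,0,0],[0,0,0.189]],[-0.4,[0,0,0],[0,0,0.189]],[-0.4,[0,0,0],[0,0,0.189]],[-0.4,[0,0,0],[0,0,0.189]]]'
cat > to.py <<'E'
# usage: to.py x y z yaw  -> total tool-axis shift (fractions) & yaw turn; yaw = tray-like yaw of jaw axis (tool y = -x rotated by yaw)
import sys
from h import *
s=r.sense();R=np.array(s["ee_rot"]);p=np.array(s["tcp_pos"])
x,y,z,yaw=map(float,sys.argv[1:])
cur=np.degrees(np.arctan2(-R[1,1],-R[0,1]))
print("t",round(s["time_s"],2),"tcp",p.round(4),"yaw",round(cur,2),"tilt z",R[:,2].round(4),"F",np.round(s["wrist_force"],1),"w",round(s["gripper_width"],3),"j",np.round(s["joints"],0))
print("shift",(R.T@(np.array([x,y,z])-p)*10).round(3),"wz",round(-(yaw-cur)/45,4))
E
python3 to.py .535 -.021 .2 .8
```

```text
time_s: 1.05
tcp_pos: [0.224, 0.5833, 0.2058]
ee_rot: [[0.01, -1.0, -0.0], [-1.0, -0.01, -0.0], [0.0, 0.0, -1.0]]
wrist_force: [0.2, -0.6, -0.4]
gripper_width: 0.701
t 1.05 tcp [0.224  0.5833 0.2058] yaw 0.59 tilt z [-2.e-04 -3.e-04 -1.e+00] F [ 0.2 -0.6 -0.4] w 0.701 j [ 84.  21.   2.  -0. -71. -83.]
shift [ 6.075 -3.047  0.059] wz -0.0046
```

```bash
python3 -m crank '[[-0.4,[0.2,-0.1,0],[0,0,0]],[-0.4,[0.4,-0.2,0],[0,0,0]],[-0.4,[0.4,-0.2,0],[0,0,0]],[-0.4,[0.4,-0.2,0],[0,0,0]],[-0.4,[0.4,-0.2,0],[0,0,0]],[-0.4,[0.4,-0.2,0],[0,0,0]],[-0.4,[0.4,-0.2,0],[0,0,0]],[-0.4,[0.4,-0.2,0],[0,0,0]]]'
python3 -m crank '[[-0.4,[0.4,-0.2,0],[0,0,0]],[-0.4,[0.4,-0.2,0],[0,0,0]],[-0.4,[0.4,-0.2,0],[0,0,0]],[-0.4,[0.4,-0.2,0],[0,0,0]],[-0.4,[0.4,-0.2,0],[0,0,0]],[-0.4,[0.4,-0.2,0],[0,0,0]],[-0.4,[0.4,-0.2,0],[0,0,0]],[-0.4,[0.2,-0.1,0],[0,0,0]]]'
python3 to.py .535 -.021 .107 .8
```

```text
time_s: 1.85
tcp_pos: [0.3795, 0.2842, 0.2062]
ee_rot: [[0.017, -1.0, 0.0], [-1.0, -0.017, 0.0], [-0.0, -0.0, -1.0]]
wrist_force: [0.3, 0.2, -0.5]
gripper_width: 0.697
time_s: 2.65
tcp_pos: [0.5348, -0.0143, 0.2057]
ee_rot: [[0.014, -1.0, -0.0], [-1.0, -0.014, -0.0], [0.0, 0.0, -1.0]]
wrist_force: [-0.7, 0.2, -0.2]
gripper_width: 0.699
t 2.65 tcp [ 0.5348 -0.0143  0.2057] yaw 0.78 tilt z [-2.e-04 -4.e-04 -1.e+00] F [-0.7  0.2 -0.2] w 0.699 j [ 16.  12. -10.   0. -67. -15.]
shift [ 0.066 -0.001  0.987] wz -0.0004
```

```bash
python3 -m crank '[[-0.4,[0.066,0,0.1],[0,0,0]],[-0.4,[0,0,0.2],[0,0,0]],[-0.4,[0,0,0.2],[0,0,0]],[-0.4,[0,0,0.2],[0,0,0]],[-0.4,[0,0,0.15],[0,0,0]],[-0.4,[0,0,0.08],[0,0,0]],[-0.4,[0,0,0.05],[0,0,0]],[-0.4,[0,0,0],[0,0,0]]]'
python3 to.py .535 -.021 .107 .8
python3 - <<'E'
from h import *
S=r.capture("scene");cv2.imwrite("pics/s1.png",cv2.resize(S["img"][80:260,220:440],None,fx=3,fy=3,interpolation=2))
E
```

```text
time_s: 3.45
tcp_pos: [0.5337, -0.0179, 0.1076]
ee_rot: [[0.017, -1.0, -0.001], [-1.0, -0.017, -0.0], [0.0, 0.001, -1.0]]
wrist_force: [0.1, -0.7, 0.7]
gripper_width: 0.697
t 3.45 tcp [ 0.5337 -0.0179  0.1076] yaw 0.98 tilt z [-8.e-04 -2.e-04 -1.e+00] F [ 0.1 -0.7  0.7] w 0.697 j [ 15.  17. -19.  -0. -54. -15.]
shift [ 0.031 -0.012  0.006] wz 0.0039
```

View pics/s1.png

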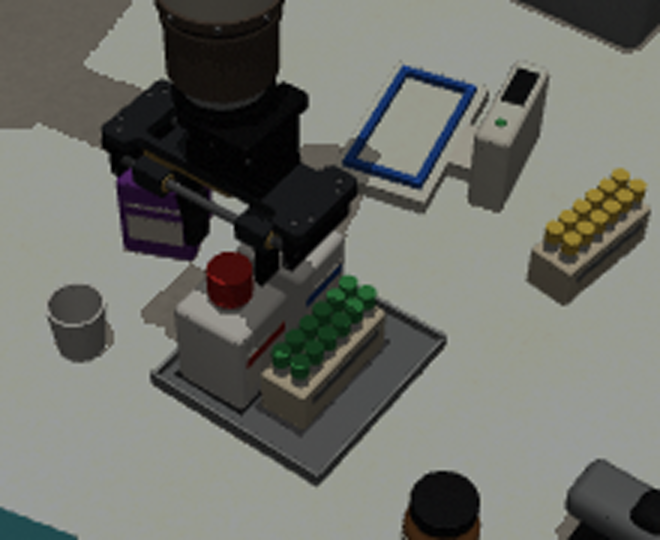

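```bash
python3 - <<'E'
from h import *
S=r.capture("scene");p=r.sense()["tcp_pos"];R=r.sense()["ee_rot"]
g=lambda X:tuple(int(v) for v in (np.array(pix(S,X))-[220,80])*5)
im=cv2.resize(S["img"][80:200,220:380],None,fx=5,fy=5,interpolation=2)
for X,c in((p,(0,255,255)),(p+R[:,1]*.03,(255,0,255)),(p-R[:,1]*.03,(255,0,255)),([.5345,-.021,.136],(0,255,0)),([.5345,-.021,.11],(0,255,0))): cv2.circle(im,g(X),4,c,-1)
cv2.imwrite("pics/s2.png",im)
E
```

```text
(no output)
```

View pics/s2.png

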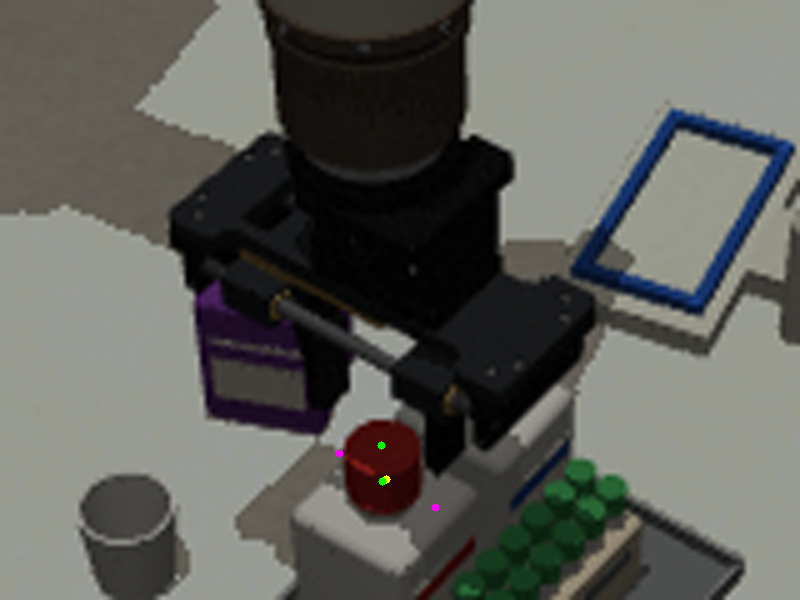

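```bash
python3 - <<'E'
from h import *
S=r.capture("top");p=r.sense()["tcp_pos"];print(pix(S,p))
cv2.imwrite("pics/t3.png",cv2.resize(S["img"][130:330,200:460],None,fx=3,fy=3,interpolation=2))
E
```

```text
(np.float64(336.18850422481995), np.float64(224.13384880512737))
```

View pics/t3.png

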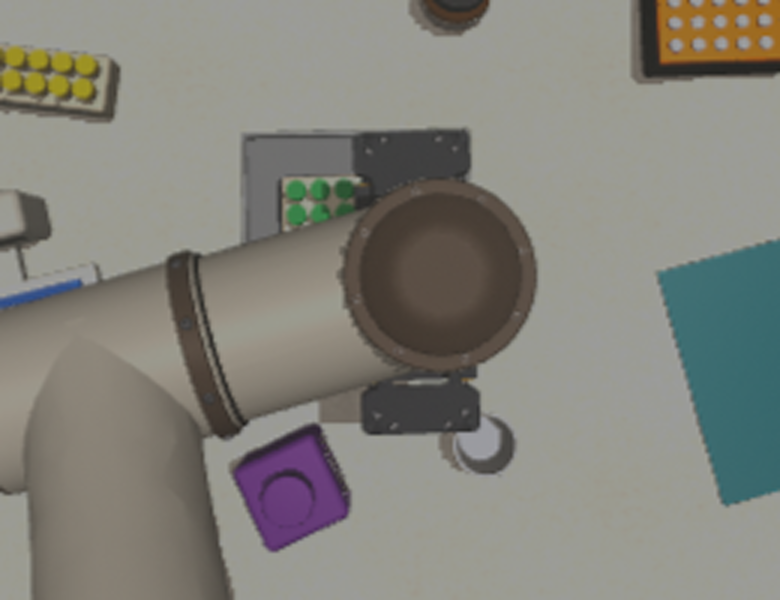

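```bash
python3 - <<'E'
from h import *
S=r.capture("scene");s=r.sense();p=s["tcp_pos"];R=s["ee_rot"]
g=lambda X:tuple(int(v) for v in (np.array(pix(S,X))-[220,80])*5)
im=cv2.resize(S["img"][80:200,220:380],None,fx=5,fy=5,interpolation=2)
q=[g(p+R@np.array([a*.0375,b*.095,-.07])) for a,b in((1,1),(1,-1),(-1,-1),(-1,1))]
cv2.polylines(im,[np.array(q)],True,(0,255,255),2)
for b in(1,-1):
  q=[g(p+R@np.array([a*.0095,b*w,0])) for a,w in((1,.0305),(1,.0455),(-1,.0455),(-1,.0305))]
  cv2.polylines(im,[np.array(q)],True,(255,0,255),1)
cv2.imwrite("pics/s3.png",im)
E
```

```text
(no output)
```

View pics/s3.png

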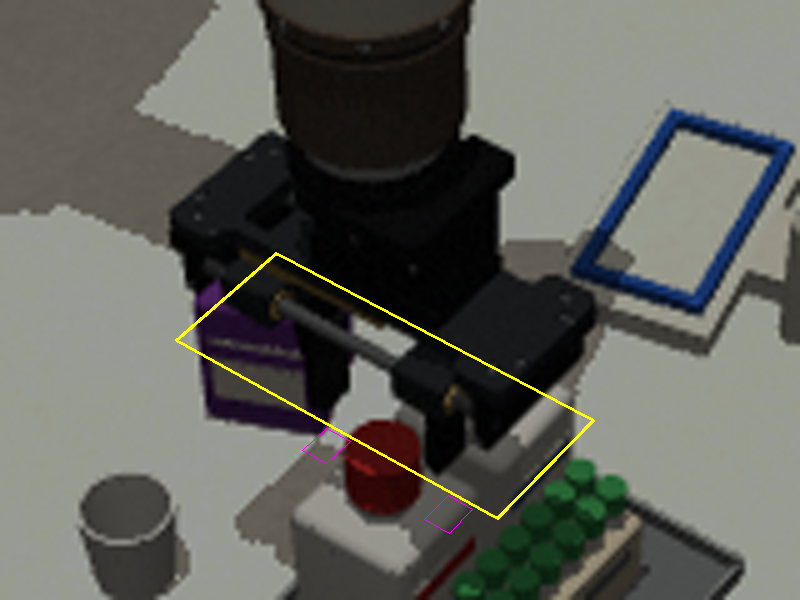

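```bash
python3 -m crank '[[-0.4,[0.03,-0.01,0],[0,0,0]],[0,[0,0,0],[0,0,0]],[0.05,[0,0,0],[0,0,0]],[0.05,[0,0,0],[0,0,0]]]'
python3 - <<'E'
from h import *
S=r.capture("scene");p=r.sense()["tcp_pos"];print(p,r.sense()["wrist_force"],r.sense()["gripper_width"])
cv2.imwrite("pics/s4.png",cv2.resize(S["img"][80:200,220:380],None,fx=5,fy=5,interpolation=2))
E
```

```text
time_s: 4.05
tcp_pos: [0.5351, -0.0212, 0.108]
ee_rot: [[0.016, -1.0, 0.0], [-1.0, -0.016, 0.0], [-0.0, -0.0, -1.0]]
wrist_force: [0.7, -0.4, 0.1]
gripper_width: 0.524
[ 0.53510802 -0.02117517  0.10796752] [-0.17830316  0.54906643  0.01812085] 0.5034639301347721
```

View pics/s4.png

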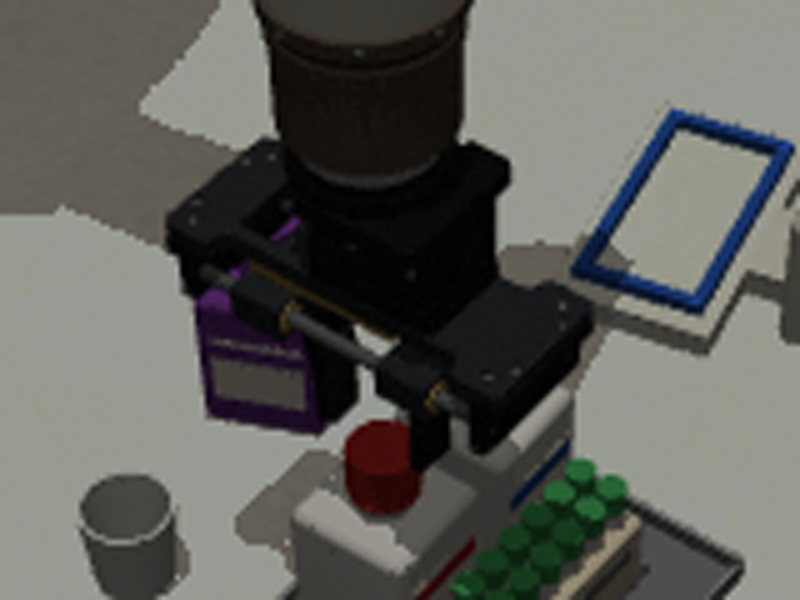

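The scene view puts the fingertips about 8 px above where the reported TCP projects, while the top view agrees sideways. The true tool height may therefore differ from the reading by about 30 mm. I'll check this with a gentle touch on empty bench.

```bash
python3 -m crank '[[-0.4,[0,0,-0.1],[0,0,0]],[-0.4,[0,0,-0.3],[0,0,0]],[-0.4,[0.1,0,-0.3],[0,0,0]],[-0.4,[0.3,0,0],[0,0,0]],[-0.4,[0.4,0,0],[0,0,0]],[-0.4,[0.4,0,0],[0,0,0]],[0.6,[0.3,0,0],[0,0,0]],[0.9,[0.1,0,0],[0,0,0]]]'
python3 -m crank '[[0.9,[0,0,0.2],[0,0,0]],[0.9,[0,0,0.3],[0,0,0]],[0.9,[0,0,0.3],[0,0,0]],[0.9,[0,0,0.3],[0,0,0]],[0.9,[0,0,0.2],[0,0,0]],[0.9,[0,0,0.15],[0,0,0]],[0.9,[0,0,0],[0,0,0]],[0.9,[0,0,0],[0,0,0]]]'
python3 - <<'E'
from h import *
S=r.capture("scene");T=r.capture("top");p=r.sense()["tcp_pos"];print(p,r.sense()["wrist_force"],r.sense()["gripper_width"])
for n,c,(x0,y0,x1,y1) in(("s",S,(180,100,380,250)),("t",T,(330,130,490,330))):
    im=cv2.resize(c["img"][y0:y1,x0:x1],None,fx=3,fy=3,interpolation=2)
    for dz,col in((0,(0,255,255)),(.03,(255,0,255))):
        u=(np.array(pix(c,p+[0,0,dz]))-[x0,y0])*3; cv2.circle(im,tuple(int(v) for v in u),3,col,-1)
    cv2.imwrite(f"pics/{n}5.png",im)
E
```

```text
time_s: 4.9
tcp_pos: [0.5377, -0.1835, 0.1786]
ee_rot: [[0.014, -1.0, 0.001], [-1.0, -0.014, -0.0], [0.0, -0.001, -1.0]]
wrist_force: [0.6, 0.6, -0.2]
gripper_width: 0.593
time_s: 5.7
tcp_pos: [0.5384, -0.1808, 0.0336]
ee_rot: [[0.017, -1.0, 0.001], [-1.0, -0.017, -0.0], [0.0, -0.001, -1.0]]
wrist_force: [0.7, -0.9, 0.3]
gripper_width: 0.056
[ 0.53891274 -0.18097924  0.03436229] [ 0.14943112  0.22492129 -0.72285203] 0.05330611157074207
```

View pics/s5.png

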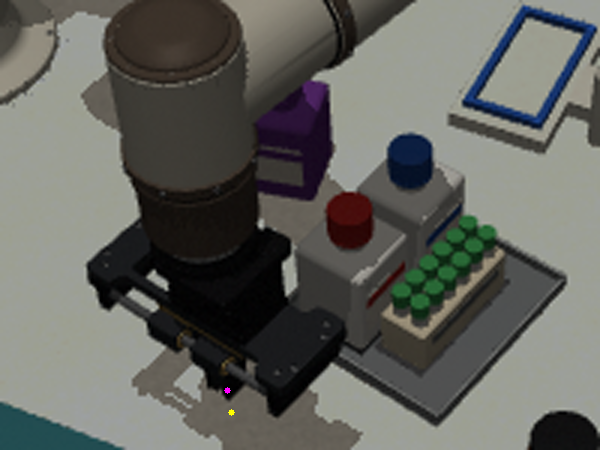

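View pics/t5.png

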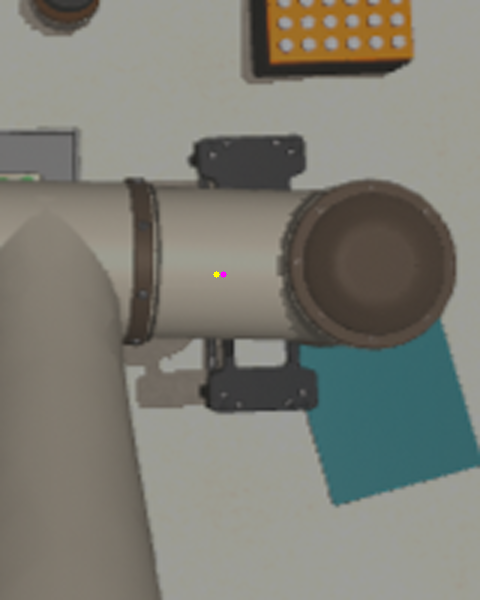

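```bash
python3 -m crank '[[0.9,[0,0,0.1],[0,0,0]],[0.9,[0,0,0.1],[0,0,0]],[0.9,[0,0,0.08],[0,0,0]],[0.9,[0,0,0],[0,0,0]]]'
python3 -m crank '[[0.9,[0,0,0.03],[0,0,0]],[0.9,[0,0,0.03],[0,0,0]],[0.9,[0,0,0],[0,0,0]]]'
python3 - <<'E'
from h import *
S=r.capture("scene");s=r.sense();p=s["tcp_pos"];print(p,s["wrist_force"])
c=S;x0,y0,x1,y1=(180,130,340,250)
im=cv2.resize(c["img"][y0:y1,x0:x1],None,fx=4,fy=4,interpolation=2)
u=(np.array(pix(c,p))-[x0,y0])*4; cv2.circle(im,tuple(int(v) for v in u),3,(0,255,255),-1)
cv2.imwrite("pics/s6.png",im)
E
```

```text
time_s: 6.2
tcp_pos: [0.5363, -0.181, 0.0032]
ee_rot: [[0.016, -1.0, -0.004], [-1.0, -0.016, 0.0], [-0.0, 0.004, -1.0]]
wrist_force: [-0.5, -0.5, -0.5]
gripper_width: 0.05
time_s: 6.5
tcp_pos: [0.5376, -0.1811, -0.0014]
ee_rot: [[0.016, -1.0, -0.001], [-1.0, -0.016, 0.0], [-0.0, 0.001, -1.0]]
wrist_force: [0.9, -0.3, 0.1]
gripper_width: 0.046
[ 0.53775342 -0.18113136 -0.00113229] [-0.16315352  0.09322515 -0.40218729]
```

View pics/s6.png

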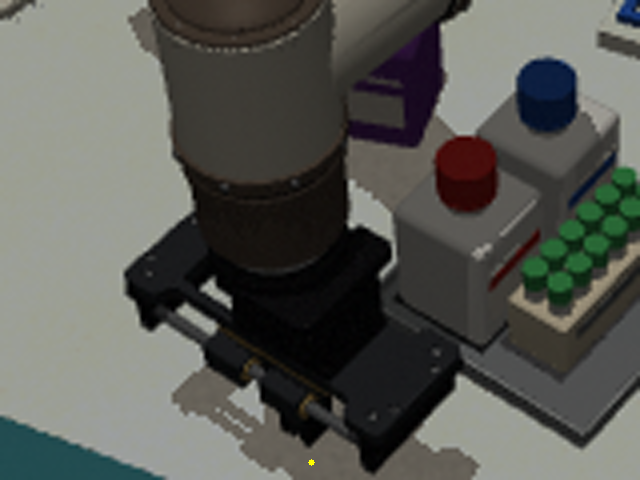

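```bash
python3 -m crank '[[0.9,[0,0,0.03],[0,0,0]],[0.9,[0,0,0.03],[0,0,0]],[0.9,[0,0,0],[0,0,0]]]'
python3 -m crank '[[0.9,[0,0,0.03],[0,0,0]],[0.9,[0,0,0.02],[0,0,0]],[0.9,[0,0,0],[0,0,0]]]'
```

```text
time_s: 6.85
tcp_pos: [0.5373, -0.1811, -0.0075]
ee_rot: [[0.016, -1.0, -0.001], [-1.0, -0.016, 0.0], [-0.0, 0.001, -1.0]]
wrist_force: [-0.5, -0.4, 0.3]
gripper_width: 0.047
time_s: 7.15
tcp_pos: [0.5375, -0.1811, -0.0124]
ee_rot: [[0.016, -1.0, -0.001], [-1.0, -0.016, 0.0], [-0.0, 0.001, -1.0]]
wrist_force: [-0.1, 0.0, -0.1]
gripper_width: 0.056
```

```bash
python3 -m crank '[[0.9,[0,0,0.02],[0,0,0]],[0.9,[0,0,0.02],[0,0,0]],[0.9,[0,0,0],[0,0,0]]]'; python3 to.py .5 0 0 0
```

```text
time_s: 7.45
tcp_pos: [0.5375, -0.1811, -0.0164]
ee_rot: [[0.016, -1.0, -0.001], [-1.0, -0.016, 0.0], [-0.0, 0.001, -1.0]]
wrist_force: [-0.0, 0.6, -0.1]
gripper_width: 0.052
t 7.45 tcp [ 0.5375 -0.1811 -0.0164] yaw 0.94 tilt z [-6.e-04  1.e-04 -1.e+00] F [-0.   0.6 -0.1] w 0.052 j [ -2.  29. -21.  -0. -39.   3.]
shift [-1.817  0.345 -0.163] wz 0.0208
```

```bash
python3 -m crank '[[0.9,[0,0,0.02],[0,0,0]],[0.9,[0,0,0.02],[0,0,0]],[0.9,[0,0,0],[0,0,0]]]'
```

```text
time_s: 7.75
tcp_pos: [0.5375, -0.1811, -0.0204]
ee_rot: [[0.016, -1.0, -0.001], [-1.0, -0.016, 0.0], [-0.0, 0.001, -1.0]]
wrist_force: [-0.6, -0.2, 0.3]
gripper_width: 0.053
```

```bash
python3 - <<'E'
from h import *
S=r.capture("scene");s=r.sense();p=s["tcp_pos"];print(p,s["wrist_force"])
c=S;x0,y0,x1,y1=(210,190,310,260)
im=cv2.resize(c["img"][y0:y1,x0:x1],None,fx=7,fy=7,interpolation=2)
im=cv2.convertScaleAbs(im,alpha=1.8,beta=20)
for z,k in ((p[2],(0,255,255)),(0,(0,0,255))):
  u=(np.array(pix(c,[p[0],p[1],z]))-[x0,y0])*7; cv2.circle(im,tuple(int(v) for v in u),3,k,-1)
cv2.imwrite("pics/s7.png",im)
E
```

```text
[ 0.53759074 -0.18111999 -0.0202471 ] [ 0.49559528 -0.65574798 -0.63158614]
```

View pics/s7.png

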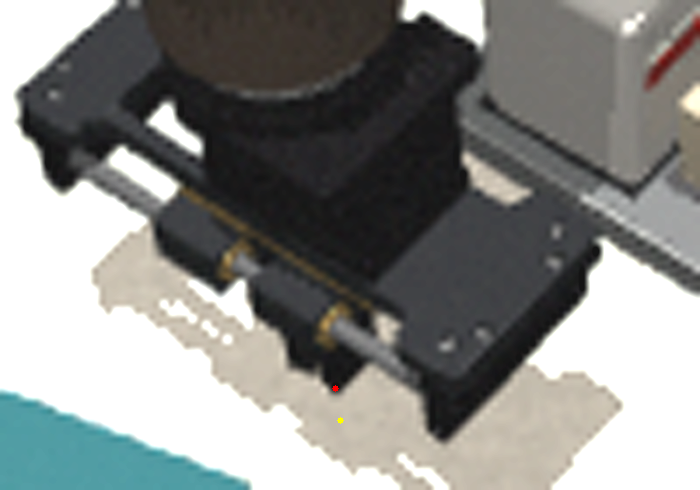

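```bash
python3 -m crank '[[0.9,[0,0,0.02],[0,0,0]],[0.9,[0,0,0.02],[0,0,0]],[0.9,[0,0,0],[0,0,0]]]'
```

```text
time_s: 8.1
tcp_pos: [0.5374, -0.1811, -0.0244]
ee_rot: [[0.016, -1.0, -0.001], [-1.0, -0.016, 0.0], [-0.0, 0.001, -1.0]]
wrist_force: [-0.4, -0.0, 0.2]
gripper_width: 0.045
```

```bash
python3 -m crank '[[0.9,[0,0,0.02],[0,0,0]],[0.9,[0,0,0.01],[0,0,0]],[0.9,[0,0,0],[0,0,0]]]'
```

```text
time_s: 8.4
tcp_pos: [0.5376, -0.1811, -0.0273]
ee_rot: [[0.016, -1.0, -0.0], [-1.0, -0.016, 0.0], [-0.0, 0.0, -1.0]]
wrist_force: [0.3, 0.0, -1.3]
gripper_width: 0.049
```

```bash
python3 -m crank '[[0.9,[0,0,0.02],[0,0,0]],[0.9,[0,0,0],[0,0,0]]]'
```

```text
time_s: 8.6
tcp_pos: [0.5376, -0.1811, -0.0293]
ee_rot: [[0.016, -1.0, -0.0], [-1.0, -0.016, 0.0], [-0.0, 0.0, -1.0]]
wrist_force: [-0.4, 0.4, -0.5]
gripper_width: 0.049
```

```bash
python3 -m crank '[[0.9,[0,0,0.02],[0,0,0]],[0.9,[0,0,0],[0,0,0]]]'
```

```text
time_s: 8.8
tcp_pos: [0.5375, -0.1811, -0.0313]
ee_rot: [[0.016, -1.0, -0.0], [-1.0, -0.016, 0.0], [-0.0, 0.0, -1.0]]
wrist_force: [-0.1, -0.7, -0.4]
gripper_width: 0.05
```

```bash
python3 -m crank '[[0.9,[0,0,0.02],[0,0,0]],[0.9,[0,0,0],[0,0,0]]]'; python3 - <<'E'
from h import *
S=r.capture("scene");s=r.sense();p=s["tcp_pos"];print(p,s["wrist_force"])
c=S;x0,y0,x1,y1=(210,190,310,260)
im=cv2.resize(c["img"][y0:y1,x0:x1],None,fx=7,fy=7,interpolation=2)
im=cv2.convertScaleAbs(im,alpha=1.8,beta=20)
for z,k in ((p[2],(0,255,255)),(0,(0,0,255))):
  u=(np.array(pix(c,[p[0],p[1],z]))-[x0,y0])*7; cv2.circle(im,tuple(int(v) for v in u),3,k,-1)
cv2.imwrite("pics/s8.png",im)
E
```

```text
time_s: 9.0
tcp_pos: [0.5375, -0.1811, -0.0333]
ee_rot: [[0.016, -1.0, -0.001], [-1.0, -0.016, 0.0], [-0.0, 0.001, -1.0]]
wrist_force: [-0.0, -0.4, 0.1]
gripper_width: 0.049
[ 0.53763113 -0.18109328 -0.03320243] [ 0.33498043 -0.35698165  1.05743986]
```

View pics/s8.png

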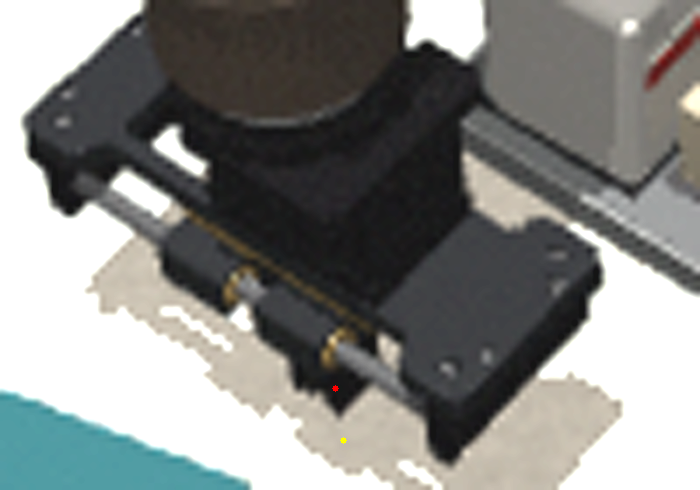

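```bash
python3 -m crank '[[0.9,[0,0,0.02],[0,0,0]],[0.9,[0,0,0],[0,0,0]]]'
```

```text
time_s: 9.25
tcp_pos: [0.5376, -0.1811, -0.0353]
ee_rot: [[0.016, -1.0, -0.0], [-1.0, -0.016, 0.0], [-0.0, 0.0, -1.0]]
wrist_force: [0.9, -0.2, -0.7]
gripper_width: 0.051
```

```bash
python3 -m crank '[[0.9,[0,0,0.02],[0,0,0]],[0.9,[0,0,0],[0,0,0]]]'
```

```text
time_s: 9.45
tcp_pos: [0.5379, -0.1812, -0.0362]
ee_rot: [[0.017, -1.0, 0.0], [-1.0, -0.017, -0.0], [0.0, -0.0, -1.0]]
wrist_force: [-1.8, 1.0, 5.0]
gripper_width: 0.049
```

```bash
python3 -m crank '[[0.9,[0,0,0.02],[0,0,0]],[0.9,[0,0,0],[0,0,0]]]'
```

```text
time_s: 9.65
tcp_pos: [0.538, -0.1812, -0.0362]
ee_rot: [[0.018, -1.0, 0.0], [-1.0, -0.018, -0.001], [0.001, -0.0, -1.0]]
wrist_force: [-5.7, 3.6, 17.2]
gripper_width: 0.05
```

```bash
python3 - <<'E'
from h import *
S=r.capture("scene");s=r.sense();p=s["tcp_pos"];print(p,s["wrist_force"],s["moment"])
c=S;x0,y0,x1,y1=(240,230,280,260)
im=cv2.resize(c["img"][y0:y1,x0:x1],None,fx=18,fy=18,interpolation=0)
im=cv2.convertScaleAbs(im,alpha=2.2,beta=20)
R=s["ee_rot"]
q=[tuple(int(v) for v in (np.array(pix(c,[p[0]+a,p[1]+b,0]))-[x0,y0]+.5)*18) for a,b in((.017,.0095),(.017,-.0095),(-.017,-.0095),(-.017,.0095))]
cv2.polylines(im,[np.array(q)],True,(0,0,255),1)
cv2.imwrite("pics/s9.png",im)
E
python3 -m crank '[[0.9,[0,0,-0.05],[0,0,0]],[0.9,[0,0,0],[0,0,0]]]'
```

```text
[ 0.5379788  -0.18118423 -0.03623369] [-5.16208528  2.88298274 18.03399677] [ 0.91894184  1.50914399 -0.02726467]
time_s: 9.9
tcp_pos: [0.5385, -0.1811, -0.0333]
ee_rot: [[0.017, -1.0, 0.002], [-1.0, -0.017, -0.0], [0.0, -0.002, -1.0]]
wrist_force: [-0.5, 0.5, -0.1]
gripper_width: 0.055
```

View pics/s9.png

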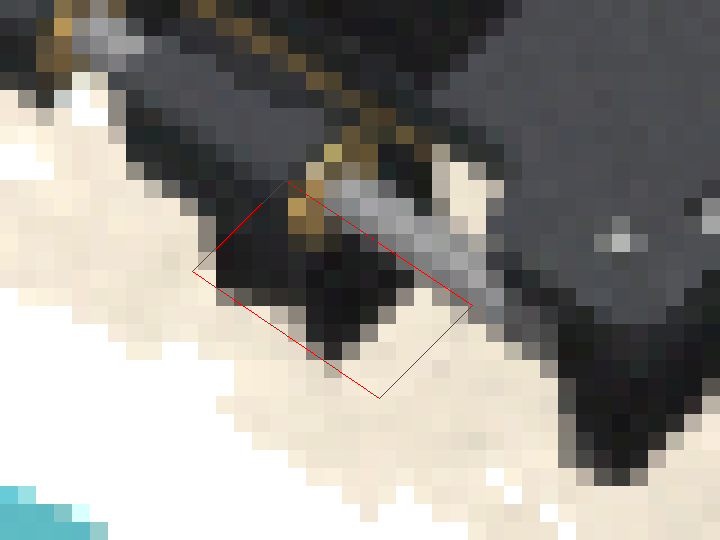

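Contact with the bench came at a reading of z = -0.036, with xy agreeing to about 1 mm. The true height is therefore the reading plus 36 mm, and I'll apply that from here on.

```bash
sed -i 's/p=np.array(s\["tcp_pos"\])/p=np.array(s["tcp_pos"])+[0,0,.036]/' to.py
python3 -m crank '[[-0.4,[0,0,-0.2],[0,0,0]],[-0.4,[0,0,-0.4],[0,0,0]],[-0.4,[0,0,-0.4],[0,0,0]],[-0.4,[0,0,-0.4],[0,0,0]],[-0.4,[0,0,-0.2],[0,0,0]],[-0.4,[0,0,0],[0,0,0]]]'
python3 to.py .535 -.021 .17 .8
```

```text
time_s: 10.5
tcp_pos: [0.5401, -0.1815, 0.1294]
ee_rot: [[0.017, -1.0, 0.007], [-1.0, -0.017, -0.001], [0.001, -0.007, -1.0]]
wrist_force: [0.1, 0.5, -0.1]
gripper_width: 0.51
t 10.5 tcp [ 0.5401 -0.1815  0.1654] yaw 0.97 tilt z [ 0.0074 -0.0011 -1.    ] F [ 0.1  0.5 -0.1] w 0.51 j [ -2.  19. -13.   0. -58.   3.]
shift [-1.606  0.024 -0.048] wz 0.0037
```

```bash
python3 -m crank '[[-0.4,[-0.2,0,-0.05],[0,0,0]],[-0.4,[-0.35,0,0],[0,0,0]],[-0.4,[-0.35,0,0],[0,0,0]],[-0.4,[-0.35,0,0],[0,0,0]],[-0.4,[-0.25,0,0],[0,0,0]],[-0.4,[-0.1,0,0],[0,0,0]],[-0.4,[0,0,0],[0,0,0]],[-0.4,[0,0,0],[0,0,0]]]'
python3 to.py .535 -.021 .108 .8
```

```text
time_s: 11.3
tcp_pos: [0.5347, -0.0217, 0.1302]
ee_rot: [[0.016, -1.0, -0.002], [-1.0, -0.016, -0.0], [0.0, 0.002, -1.0]]
wrist_force: [0.4, -0.1, -0.2]
gripper_width: 0.7
t 11.3 tcp [ 0.5347 -0.0217  0.1662] yaw 0.93 tilt z [-1.6e-03 -4.0e-04 -1.0e+00] F [ 0.4 -0.1 -0.2] w 0.7 j [ 15.  16. -17.   0. -57. -14.]
shift [-0.007 -0.004  0.582] wz 0.0029
```

```bash
python3 -m crank '[[-0.4,[0,0,0.1],[0,0,0]],[-0.4,[0,0,0.15],[0,0,0]],[-0.4,[0,0,0.15],[0,0,0]],[-0.4,[0,0,0.1],[0,0,0]],[-0.4,[0,0,0.05],[0,0,0]],[-0.4,[0,0,0.03],[0,0,0]],[-0.4,[0,0,0],[0,0,0]],[-0.4,[0,0,0],[0,0,0]]]'
python3 to.py .535 -.021 .108 .8;python3 - <<'E'
from h import *
S=r.capture("scene")
cv2.imwrite("pics/s10.png",cv2.resize(S["img"][80:200,220:380],None,fx=5,fy=5,interpolation=2))
E
```

```text
time_s: 12.1
tcp_pos: [0.5355, -0.0211, 0.0734]
ee_rot: [[0.017, -1.0, 0.001], [-1.0, -0.017, 0.0], [-0.0, -0.001, -1.0]]
wrist_force: [-0.2, -0.3, 0.3]
gripper_width: 0.699
t 12.1 tcp [ 0.5355 -0.0211  0.1094] yaw 0.95 tilt z [ 1.e-03  1.e-04 -1.e+00] F [-0.2 -0.3  0.3] w 0.699 j [ 15.  20. -21.   0. -49. -14.]
shift [-0.002  0.005  0.014] wz 0.0033
```

View pics/s10.png

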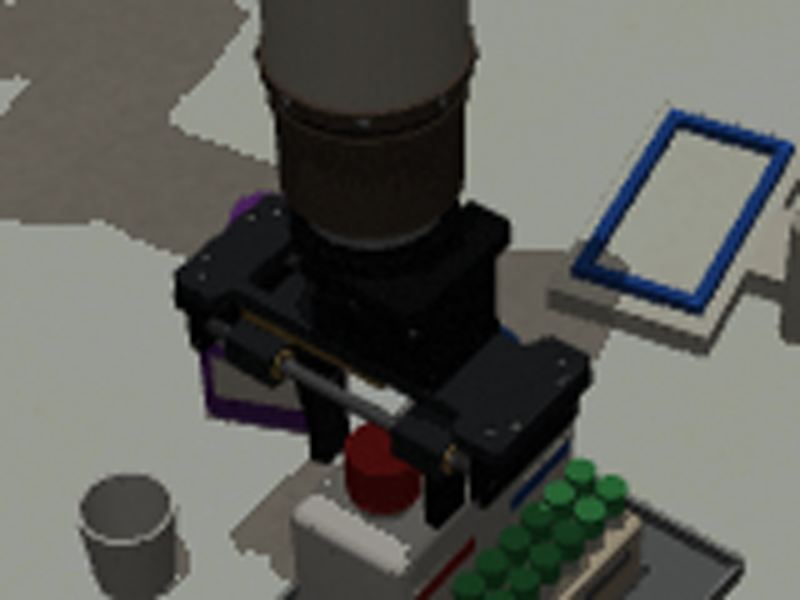

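The fingers now straddle the red cap. The left tip is at (320,460) and the right at (440,522), with the cap at (382,470). I'll close on it.

```bash
python3 -m crank '[[1,[0,0,0],[0,0,0]],[1,[0,0,0],[0,0,0]],[1,[0,0,0],[0,0,0]],[1,[0,0,0],[0,0,0]],[1,[0,0,0],[0,0,0]]]'; python3 to.py .535 -.021 .108 .8
python3 -m crank '[[1,[0,0,-0.05],[0,0,0]],[1,[0,0,-0.1],[0,0,0]],[1,[0,0,-0.2],[0,0,0]],[1,[0,0,-0.3],[0,0,0]],[1,[0,0,-0.3],[0,0,0]],[1,[0,0,-0.15],[0,0,0]],[1,[0,0,0],[0,0,0]]]'; python3 to.py .412 -.328 .19 .8
```

```text
time_s: 12.65
tcp_pos: [0.535, -0.0211, 0.073]
ee_rot: [[0.016, -1.0, -0.0], [-1.0, -0.016, 0.0], [-0.0, 0.0, -1.0]]
wrist_force: [-0.8, 0.0, 0.3]
gripper_width: 0.429
t 12.65 tcp [ 0.535  -0.0211  0.109 ] yaw 0.94 tilt z [-3.e-04  0.e+00 -1.e+00] F [-0.8  0.   0.3] w 0.429 j [ 15.  20. -21.  -0. -49. -14.]
shift [-0.001 -0.     0.01 ] wz 0.0032
time_s: 13.35
tcp_pos: [0.5369, -0.0209, 0.1861]
ee_rot: [[0.017, -1.0, 0.006], [-1.0, -0.017, 0.001], [-0.001, -0.007, -1.0]]
wrist_force: [0.6, 0.5, -3.3]
gripper_width: 0.43
t 13.35 tcp [ 0.5369 -0.0209  0.2221] yaw 0.96 tilt z [ 0.0065  0.0011 -1.    ] F [ 0.6  0.5 -3.3] w 0.43 j [ 15.  13. -12.   0. -64. -14.]
shift [3.05  1.302 0.31 ] wz 0.0035
```

```bash
python3 -m crank '[[1,[0.1,0.05,0],[0,0,0]],[1,[0.25,0.1,0],[0,0,0]],[1,[0.35,0.15,0],[0,0,0]],[1,[0.35,0.15,0],[0,0,0]],[1,[0.35,0.15,0],[0,0,0]],[1,[0.35,0.15,0],[0,0,0]],[1,[0.35,0.15,0],[0,0,0]],[1,[0.35,0.15,0],[0,0,0]]]'
python3 -m crank '[[1,[0.3,0.13,0],[0,0,0]],[1,[0.2,0.08,0],[0,0,0]],[1,[0.1,0.04,0],[0,0,0]],[1,[0,0,0],[0,0,0]],[1,[0,0,0],[0,0,0]]]'
python3 to.py .412 -.328 .108 .8
```

```text
time_s: 14.15
tcp_pos: [0.4315, -0.269, 0.1812]
ee_rot: [[0.016, -1.0, -0.004], [-1.0, -0.016, 0.001], [-0.001, 0.004, -1.0]]
wrist_force: [0.6, -0.3, -2.8]
gripper_width: 0.425
time_s: 14.65
tcp_pos: [0.4098, -0.3277, 0.1822]
ee_rot: [[0.016, -1.0, -0.001], [-1.0, -0.016, 0.001], [-0.001, 0.001, -1.0]]
wrist_force: [0.0, 0.9, -2.9]
gripper_width: 0.426
t 14.65 tcp [ 0.4098 -0.3277  0.2182] yaw 0.93 tilt z [-0.0013  0.001  -1.    ] F [ 0.   0.9 -2.9] w 0.426 j [-21.  12. -14.  -0. -64.  22.]
shift [ 0.005 -0.024  1.102] wz 0.003
```

```bash
python3 -m crank '[[1,[0,-0.02,0.1],[0,0,0]],[1,[0,0,0.25],[0,0,0]],[1,[0,0,0.3],[0,0,0]],[1,[0,0,0.25],[0,0,0]],[1,[0,0,0.12],[0,0,0]],[1,[0,0,0.05],[0,0,0]],[1,[0,0,0],[0,0,0]],[1,[0,0,0],[0,0,0]]]'
python3 to.py .412 -.328 .106 .8
```

```text
time_s: 15.45
tcp_pos: [0.4133, -0.3285, 0.0771]
ee_rot: [[0.017, -1.0, 0.002], [-1.0, -0.017, -0.001], [0.001, -0.002, -1.0]]
wrist_force: [0.1, 0.4, -2.0]
gripper_width: 0.434
t 15.45 tcp [ 0.4133 -0.3285  0.1131] yaw 0.99 tilt z [ 0.0022 -0.0012 -1.    ] F [ 0.1  0.4 -2. ] w 0.434 j [-21.  19. -22.   0. -49.  22.]
shift [-0.006  0.013  0.071] wz 0.0041
```

```bash
python3 -m crank '[[1,[0,0,0.02],[0,0,0]],[1,[0,0,0],[0,0,0]]]'
python3 to.py .412 -.328 .106 .8
```

```text
time_s: 15.65
tcp_pos: [0.4125, -0.3284, 0.0746]
ee_rot: [[0.016, -1.0, 0.001], [-1.0, -0.016, -0.0], [0.0, -0.001, -1.0]]
wrist_force: [0.3, 0.4, -2.8]
gripper_width: 0.425
t 15.65 tcp [ 0.4125 -0.3284  0.1106] yaw 0.94 tilt z [ 1.3e-03 -5.0e-04 -1.0e+00] F [ 0.3  0.4 -2.8] w 0.425 j [-21.  19. -22.  -0. -49.  22.]
shift [-0.004  0.005  0.046] wz 0.0031
```

```bash
python3 -m crank '[[1,[0,0,0.02],[0,0,0]],[1,[0,0,0.01],[0,0,0]],[1,[0,0,0],[0,0,0]]]'
python3 -m crank '[[1,[0,0,0.01],[0,0,0]],[1,[0,0,0],[0,0,0]]]'
```

```text
time_s: 15.95
tcp_pos: [0.412, -0.3282, 0.0708]
ee_rot: [[0.016, -1.0, -0.0], [-1.0, -0.016, 0.0], [-0.0, 0.0, -1.0]]
wrist_force: [0.4, 0.3, -2.9]
gripper_width: 0.428
time_s: 16.15
tcp_pos: [0.4122, -0.3283, 0.0701]
ee_rot: [[0.017, -1.0, 0.0], [-1.0, -0.017, -0.0], [0.0, -0.0, -1.0]]
wrist_force: [-0.0, -0.1, -1.4]
gripper_width: 0.43
```

The bottle touched down at a reading of 0.070, as predicted. I'll release it and go back for the blue one.

```bash
python3 -m crank '[[-0.4,[0,0,0],[0,0,0]],[-0.4,[0,0,0],[0,0,0]],[-0.4,[0,0,0],[0,0,0]],[-0.4,[0,0,0],[0,0,0]],[-0.4,[0,0,-0.2],[0,0,0]],[-0.4,[0,0,-0.3],[0,0,0]],[-0.4,[0,0,-0.1],[0,0,0]],[-0.4,[0,0,0],[0,0,0]]]'
python3 to.py .533 .061 .166 .8
```

```text
time_s: 16.95
tcp_pos: [0.4133, -0.3287, 0.1316]
ee_rot: [[0.017, -1.0, 0.004], [-1.0, -0.017, -0.002], [0.002, -0.004, -1.0]]
wrist_force: [0.0, -0.4, 0.1]
gripper_width: 0.701
t 16.95 tcp [ 0.4133 -0.3287  0.1676] yaw 0.95 tilt z [ 0.004  -0.0016 -1.    ] F [ 0.  -0.4  0.1] w 0.701 j [-21.  15. -18.   0. -57.  22.]
shift [-3.876 -1.261  0.015] wz 0.0034
```

```bash
python3 -m crank '[[-0.4,[-0.15,-0.05,0],[0,0,0]],[-0.4,[-0.3,-0.1,0],[0,0,0]],[-0.4,[-0.4,-0.13,0],[0,0,0]],[-0.4,[-0.4,-0.13,0],[0,0,0]],[-0.4,[-0.4,-0.13,0],[0,0,0]],[-0.4,[-0.4,-0.13,0],[0,0,0]],[-0.4,[-0.4,-0.13,0],[0,0,0]],[-0.4,[-0.4,-0.13,0],[0,0,0]]]'
python3 -m crank '[[-0.4,[-0.4,-0.13,0],[0,0,0]],[-0.4,[-0.3,-0.1,0],[0,0,0]],[-0.4,[-0.2,-0.06,0],[0,0,0]],[-0.4,[-0.12,-0.04,0],[0,0,0]],[-0.4,[0,0,0],[0,0,0]],[-0.4,[0,0,0],[0,0,0]]]'
python3 to.py .533 .061 .109 .8; python3 - <<'E'
from h import *
T=r.capture("top");cv2.imwrite("pics/t11.png",T["img"][140:340,240:540].repeat(2,0).repeat(2,1))
E
```

```text
time_s: 17.75
tcp_pos: [0.4997, -0.0401, 0.1285]
ee_rot: [[0.016, -1.0, -0.002], [-1.0, -0.016, -0.0], [0.0, 0.002, -1.0]]
wrist_force: [0.4, -0.8, -0.1]
gripper_width: 0.698
time_s: 18.35
tcp_pos: [0.531, 0.0602, 0.1292]
ee_rot: [[0.016, -1.0, -0.002], [-1.0, -0.016, -0.001], [0.001, 0.002, -1.0]]
wrist_force: [-0.5, -0.7, -0.5]
gripper_width: 0.699
t 18.35 tcp [0.531  0.0602 0.1652] yaw 0.92 tilt z [-1.8e-03 -5.0e-04 -1.0e+00] F [-0.5 -0.7 -0.5] w 0.699 j [ 24.  16. -17.  -0. -57. -23.]
shift [-0.008 -0.021  0.562] wz 0.0026
```

View pics/t11.png

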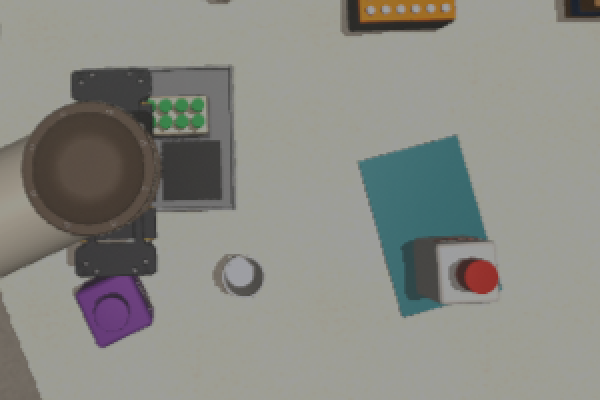

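```bash
python3 -m crank '[[-0.4,[-0.01,-0.02,0.1],[0,0,0]],[-0.4,[0,0,0.15],[0,0,0]],[-0.4,[0,0,0.15],[0,0,0]],[-0.4,[0,0,0.1],[0,0,0]],[-0.4,[0,0,0.05],[0,0,0]],[-0.4,[0,0,0.01],[0,0,0]],[-0.4,[0,0,0],[0,0,0]],[-0.4,[0,0,0],[0,0,0]]]'
python3 to.py .533 .061 .109 .8
python3 -m crank '[[1,[0,0,0],[0,0,0]],[1,[0,0,0],[0,0,0]],[1,[0,0,0],[0,0,0]],[1,[0,0,0],[0,0,0]],[1,[0,0,0],[0,0,0]]]'; python3 to.py .533 .061 .109 .8
```

```text
time_s: 19.2
tcp_pos: [0.5342, 0.062, 0.0746]
ee_rot: [[0.017, -1.0, 0.001], [-1.0, -0.017, 0.0], [-0.0, -0.001, -1.0]]
wrist_force: [0.3, -0.1, 0.3]
gripper_width: 0.7
t 19.2 tcp [0.5342 0.062  0.1106] yaw 0.95 tilt z [ 1.3e-03  4.0e-04 -1.0e+00] F [ 0.3 -0.1  0.3] w 0.7 j [ 24.  20. -21.   0. -49. -23.]
shift [0.01  0.013 0.016] wz 0.0033
time_s: 19.7
tcp_pos: [0.5334, 0.0618, 0.074]
ee_rot: [[0.016, -1.0, -0.001], [-1.0, -0.016, -0.0], [0.0, 0.001, -1.0]]
wrist_force: [-1.3, 1.1, 2.1]
gripper_width: 0.43
t 19.7 tcp [0.5334 0.0618 0.11  ] yaw 0.95 tilt z [-6.e-04 -1.e-04 -1.e+00] F [-1.3  1.1  2.1] w 0.43 j [ 24.  20. -21.  -0. -49. -23.]
shift [0.008 0.004 0.01 ] wz 0.0032
```

```bash
python3 -m crank '[[1,[0,0,-0.05],[0,0,0]],[1,[0,0,-0.1],[0,0,0]],[1,[0,0,-0.2],[0,0,0]],[1,[0,0,-0.3],[0,0,0]],[1,[0,0,-0.3],[0,0,0]],[1,[0,0,-0.15],[0,0,0]],[1,[0,0,0],[0,0,0]],[1,[0,0,0],[0,0,0]]]'; python3 to.py .509 -.304 .22 .8
```

```text
time_s: 20.5
tcp_pos: [0.533, 0.0618, 0.1833]
ee_rot: [[0.016, -1.0, -0.001], [-1.0, -0.016, 0.0], [-0.0, 0.001, -1.0]]
wrist_force: [-0.0, -0.6, -4.6]
gripper_width: 0.428
t 20.5 tcp [0.533  0.0618 0.2193] yaw 0.92 tilt z [-1.3e-03  4.0e-04 -1.0e+00] F [-0.  -0.6 -4.6] w 0.428 j [ 24.  14. -12.  -0. -64. -23.]
shift [ 3.654  0.298 -0.008] wz 0.0026
```

```bash
python3 -m crank '[[1,[0.15,0.01,0],[0,0,0]],[1,[0.3,0.03,0],[0,0,0]],[1,[0.35,0.03,0],[0,0,0]],[1,[0.35,0.03,0],[0,0,0]],[1,[0.35,0.03,0],[0,0,0]],[1,[0.35,0.03,0],[0,0,0]],[1,[0.35,0.03,0],[0,0,0]],[1,[0.35,0.03,0],[0,0,0]]]'
python3 -m crank '[[1,[0.35,0.03,0],[0,0,0]],[1,[0.35,0.02,0],[0,0,0]],[1,[0.25,0.01,0],[0,0,0]],[1,[0.15,0,0],[0,0,0]],[1,[0,0,0],[0,0,0]],[1,[0,0,0],[0,0,0]]]'
python3 to.py .509 -.304 .108 .8
```

```text
time_s: 21.3
tcp_pos: [0.5143, -0.1953, 0.1823]
ee_rot: [[0.016, -1.0, -0.004], [-1.0, -0.016, 0.0], [-0.001, 0.004, -1.0]]
wrist_force: [0.3, -0.1, -2.9]
gripper_width: 0.434
time_s: 21.9
tcp_pos: [0.511, -0.3032, 0.1828]
ee_rot: [[0.016, -1.0, -0.002], [-1.0, -0.016, 0.001], [-0.001, 0.002, -1.0]]
wrist_force: [-0.0, -0.0, -4.0]
gripper_width: 0.429
t 21.9 tcp [ 0.511  -0.3032  0.2188] yaw 0.91 tilt z [-0.0021  0.0012 -1.    ] F [-0. -0. -4.] w 0.429 j [-15.  19.  -4.  -0. -67.  16.]
shift [0.009 0.018 1.108] wz 0.0025
```

```bash
python3 -m crank '[[1,[0,0,0.1],[0,0,0]],[1,[0,0,0.25],[0,0,0]],[1,[0,0,0.3],[0,0,0]],[1,[0,0,0.25],[0,0,0]],[1,[0,0,0.12],[0,0,0]],[1,[0,0,0.06],[0,0,0]],[1,[0,0,0],[0,0,0]],[1,[0,0,0],[0,0,0]]]'
python3 -m crank '[[1,[0,0,0.02],[0,0,0]],[1,[0,0,0],[0,0,0]]]'
```

```text
time_s: 22.7
tcp_pos: [0.5129, -0.3038, 0.0772]
ee_rot: [[0.017, -1.0, 0.002], [-1.0, -0.017, -0.001], [0.001, -0.002, -1.0]]
wrist_force: [-0.5, -0.2, -3.3]
gripper_width: 0.426
time_s: 22.9
tcp_pos: [0.5121, -0.3037, 0.0747]
ee_rot: [[0.016, -1.0, 0.001], [-1.0, -0.016, -0.0], [0.0, -0.001, -1.0]]
wrist_force: [0.5, -0.4, -4.2]
gripper_width: 0.429
```

```bash
python3 -m crank '[[1,[0,0,0.02],[0,0,0]],[1,[0,0,0.01],[0,0,0]],[1,[0,0,0],[0,0,0]]]'
python3 -m crank '[[1,[0,0,0.01],[0,0,0]],[1,[0,0,0],[0,0,0]]]'
```

```text
time_s: 23.2
tcp_pos: [0.5118, -0.3036, 0.0711]
ee_rot: [[0.017, -1.0, 0.0], [-1.0, -0.017, -0.0], [0.0, -0.0, -1.0]]
wrist_force: [-0.6, 0.7, -3.1]
gripper_width: 0.427
time_s: 23.4
tcp_pos: [0.5118, -0.3037, 0.0711]
ee_rot: [[0.017, -1.0, 0.0], [-1.0, -0.017, -0.001], [0.001, -0.0, -1.0]]
wrist_force: [-2.5, 1.4, 2.7]
gripper_width: 0.429
```

```bash
python3 -m crank '[[-0.5,[0,0,0],[0,0,0]],[-0.5,[0,0,0],[0,0,0]],[-0.5,[0,0,0],[0,0,0]],[-0.5,[0,0,0],[0,0,0]],[-0.5,[0,0,-0.2],[0,0,0]],[-0.5,[0,0,-0.3],[0,0,0]],[-0.5,[0,0,-0.2],[0,0,0]],[-0.5,[0,0,0],[0,0,0]]]'
python3 -m crank '[[-0.5,[-0.15,-0.04,0],[0,0,0]],[-0.5,[-0.3,-0.09,0],[0,0,0]],[-0.5,[-0.4,-0.11,0],[0,0,0]],[-0.5,[-0.4,-0.11,0],[0,0,0]],[-0.5,[-0.4,-0.11,0],[0,0,0]],[-0.5,[-0.4,-0.11,0],[0,0,0]],[-0.5,[-0.4,-0.1,0],[0,0,0]],[-0.5,[-0.3,-0.1,0],[0,0,0]]]'
python3 - <<'E'
from h import *
T=r.capture("top");cv2.imwrite("pics/t12.png",T["img"][140:340,240:540].repeat(2,0).repeat(2,1))
c=[ (ray(T,*ce,.078)) for ce,st,m in comps(T,[45,100,40],[80,255,255],15,(275,170,360,250))]
print(len(c),np.mean(c,0))
c=np.array(c);print(np.degrees(np.arctan2(*( [-1,1]*cv2.fitLine(c[:,:2].astype(np.float32),cv2.DIST_L2,0,.01,.01).ravel()[:2]))))
E
python3 to.py .6 .021 .166 .7
```

```text
time_s: 24.2
tcp_pos: [0.5141, -0.3046, 0.1435]
ee_rot: [[0.017, -1.0, 0.007], [-1.0, -0.017, -0.003], [0.003, -0.007, -1.0]]
wrist_force: [0.7, -0.8, 0.4]
gripper_width: 0.747
time_s: 25.0
tcp_pos: [0.5834, -0.0243, 0.1383]
ee_rot: [[0.018, -1.0, -0.003], [-1.0, -0.018, 0.0], [-0.0, 0.003, -1.0]]
wrist_force: [-0.1, 0.7, 0.5]
gripper_width: 0.748
0 nan
t 25.05 tcp [ 0.5853 -0.0212  0.1743] yaw 1.23 tilt z [-5.e-04  8.e-04 -1.e+00] F [ 1.3  1.  -0.2] w 0.751 j [ 14.  20.  -9.  -0. -60. -12.]
shift [-0.418 -0.156  0.084] wz 0.0117
  return _methods._mean(a, axis=axis, dtype=dtype,
  ret = ret.dtype.type(ret / rcount)
Traceback (most recent call last):
IndexError: too many indices for array: array is 1-dimensional, but 2 were indexed
```

View pics/t12.png

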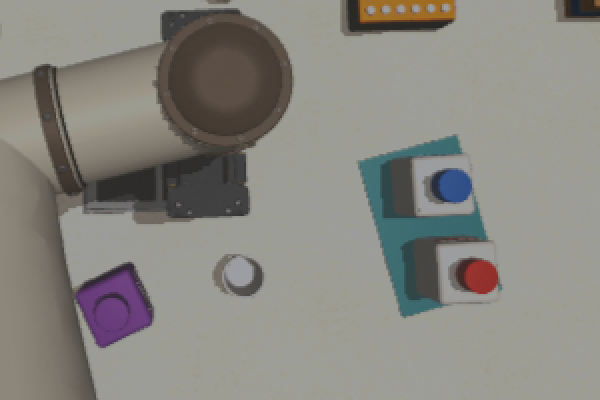

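Both bottles stand on the mat, blue at (452,185) and red at (480,276). Next I'll hover over the rack.

```bash
python3 -m crank '[[-0.5,[-0.2,-0.07,0],[0,0,0.01]],[-0.5,[-0.15,-0.05,0],[0,0,0]],[-0.5,[-0.07,-0.03,0],[0,0,0]],[-0.5,[0,0,0],[0,0,0]],[-0.5,[0,0,0],[0,0,0]]]'
python3 to.py .6 .021 .1 .7;python3 - <<'E'
from h import *
S=r.capture("scene");cv2.imwrite("pics/s13.png",cv2.resize(S["img"][90:240,240:400],None,fx=4,fy=4,interpolation=2))
for ce,st,m in comps(S,[45,100,40],[80,255,255],10,(270,130,380,250)): print(ce,st)
E
```

```text
time_s: 25.55
tcp_pos: [0.5983, 0.0145, 0.1396]
ee_rot: [[0.008, -1.0, -0.001], [-1.0, -0.008, -0.0], [0.0, 0.001, -1.0]]
wrist_force: [0.1, -0.3, 0.1]
gripper_width: 0.749
t 25.55 tcp [0.5983 0.0145 0.1756] yaw 0.48 tilt z [-9.e-04 -2.e-04 -1.e+00] F [ 0.1 -0.3  0.1] w 0.749 j [ 17.  22.  -7.  -0. -61. -16.]
shift [-0.065 -0.018  0.756] wz -0.0049
[326.33732057 189.11722488] [310 172  35  34 418]
```

View pics/s13.png

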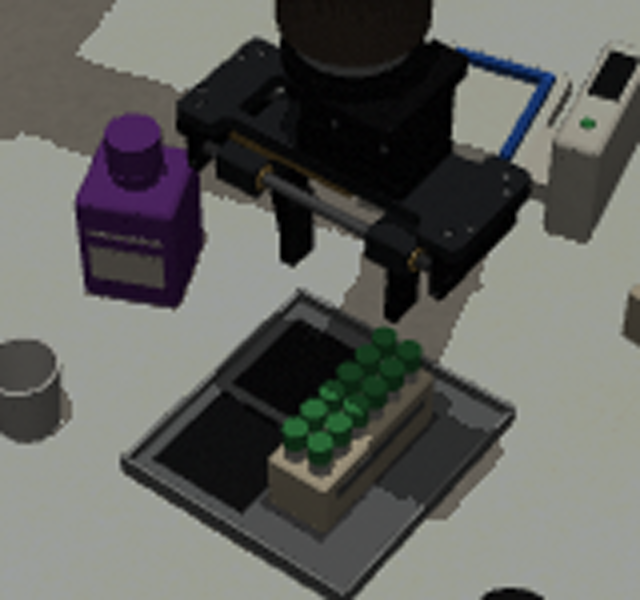

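```bash
python3 -m crank '[[-0.5,[-0.06,-0.02,0.1],[0,0,0]],[-0.5,[0,0,0.2],[0,0,0]],[-0.5,[0,0,0.25],[0,0,0]],[-0.5,[0,0,0.25],[0,0,0]],[-0.5,[0,0,0.2],[0,0,0]],[-0.5,[0,0,0.1],[0,0,0]],[-0.5,[0,0,0],[0,0,0]],[-0.5,[0,0,0],[0,0,0]]]'
python3 to.py .6 .021 .019 .7;python3 - <<'E'
from h import *
S=r.capture("scene");cv2.imwrite("pics/s14.png",cv2.resize(S["img"][90:240,240:400],None,fx=4,fy=4,interpolation=2))
E
```

```text
time_s: 26.4
tcp_pos: [0.6013, 0.0208, 0.0305]
ee_rot: [[0.009, -1.0, 0.001], [-1.0, -0.009, -0.0], [0.0, -0.001, -1.0]]
wrist_force: [-0.6, 0.5, 0.8]
gripper_width: 0.752
t 26.4 tcp [0.6013 0.0208 0.0665] yaw 0.5 tilt z [ 0.0011 -0.     -1.    ] F [-0.6  0.5  0.8] w 0.752 j [ 17.  28. -14.   0. -48. -17.]
shift [-0.002  0.014  0.475] wz -0.0045
```

View pics/s14.png

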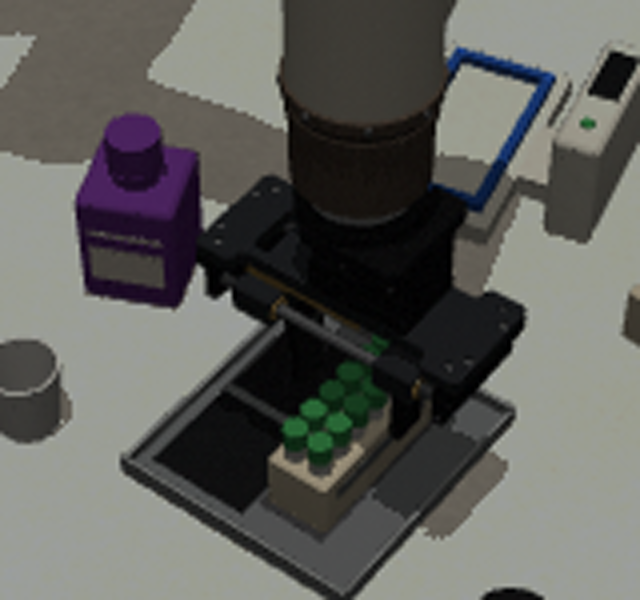

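```bash
python3 -m crank '[[-0.5,[0,0.01,0.1],[0,0,0]],[-0.5,[0,0,0.12],[0,0,0]],[-0.5,[0,0,0.1],[0,0,0]],[-0.5,[0,0,0.06],[0,0,0]],[-0.5,[0,0,0.05],[0,0,0]],[-0.5,[0,0,0.03],[0,0,0]],[-0.5,[0,0,0],[0,0,0]],[-0.5,[0,0,0],[0,0,0]]]'
python3 to.py .6 .021 .019 .7
```

```text
time_s: 27.25
tcp_pos: [0.5999, 0.0209, -0.0158]
ee_rot: [[0.009, -1.0, 0.001], [-1.0, -0.009, 0.0], [-0.0, -0.001, -1.0]]
wrist_force: [1.1, -0.3, -1.0]
gripper_width: 0.748
t 27.25 tcp [0.5999 0.0209 0.0202] yaw 0.5 tilt z [ 5.e-04  1.e-04 -1.e+00] F [ 1.1 -0.3 -1. ] w 0.748 j [ 17.  32. -16.   0. -42. -17.]
shift [-0.001 -0.001  0.012] wz -0.0044
```

```bash
python3 -m crank '[[1,[0,0,0],[0,0,0]],[1,[0,0,0],[0,0,0]],[1,[0,0,0],[0,0,0]],[1,[0,0,0],[0,0,0]],[1,[0,0,0],[0,0,0]]]'; python3 to.py .6 .021 .019 .7
python3 -m crank '[[1,[0,0,-0.05],[0,0,0]],[1,[0,0,-0.1],[0,0,0]],[1,[0,0,-0.2],[0,0,0]],[1,[0,0,-0.3],[0,0,0]],[1,[0,0,-0.35],[0,0,0]],[1,[0,0,-0.3],[0,0,0]],[1,[0,0,-0.15],[0,0,0]],[1,[0,0,0],[0,0,0]]]'; python3 to.py .487 .3143 .166 12.8
```

```text
time_s: 27.75
tcp_pos: [0.5998, 0.0209, -0.0158]
ee_rot: [[0.009, -1.0, 0.0], [-1.0, -0.009, 0.0], [-0.0, -0.0, -1.0]]
wrist_force: [-0.2, -1.9, 0.5]
gripper_width: 0.532
t 27.75 tcp [0.5998 0.0209 0.0202] yaw 0.5 tilt z [ 5.e-04  1.e-04 -1.e+00] F [-0.2 -1.9  0.5] w 0.532 j [ 17.  32. -16.   0. -42. -17.]
shift [-0.001 -0.002  0.012] wz -0.0045
time_s: 28.55
tcp_pos: [0.6014, 0.0212, 0.1325]
ee_rot: [[0.009, -1.0, 0.006], [-1.0, -0.009, 0.002], [-0.001, -0.006, -1.0]]
wrist_force: [1.2, 0.4, -2.1]
gripper_width: 0.528
t 28.55 tcp [0.6014 0.0212 0.1685] yaw 0.51 tilt z [ 0.0064  0.0015 -1.    ] F [ 1.2  0.4 -2.1] w 0.528 j [ 17.  22.  -8.   0. -60. -17.]
shift [-2.941  1.117  0.022] wz -0.2731
```

```bash
python3 -m crank '[[1,[-0.15,0.05,0],[0,0,0]],[1,[-0.3,0.11,0],[0,0,0]],[1,[-0.35,0.14,0],[0,0,0]],[1,[-0.35,0.14,0],[0,0,0]],[1,[-0.35,0.14,0],[0,0,0]],[1,[-0.35,0.14,0],[0,0,0]],[1,[-0.35,0.14,0],[0,0,0]],[1,[-0.3,0.12,0],[0,0,0]]]'
python3 -m crank '[[1,[-0.25,0.08,0],[0,0,0]],[1,[-0.15,0.06,0],[0,0,0]],[1,[0,0,0],[0,0,-0.09]],[1,[0,0,0],[0,0,-0.09]],[1,[0,0,0],[0,0,-0.09]],[1,[0,0,0],[0,0,0]],[1,[0,0,0],[0,0,0]]]'
python3 to.py .487 .3143 .1 12.8
python3 - <<'E'
from h import *
T=r.capture("top");S=r.capture("scene");cv2.imwrite("pics/t15.png",T["img"][130:330,140:400].repeat(3,0).repeat(3,1))
cv2.imwrite("pics/s15.png",cv2.resize(S["img"][40:220,260:460],None,fx=3,fy=3,interpolation=2))
E
```

```text
time_s: 29.35
tcp_pos: [0.4971, 0.2714, 0.1272]
ee_rot: [[0.009, -1.0, -0.003], [-1.0, -0.009, -0.002], [0.002, 0.003, -1.0]]
wrist_force: [0.7, -0.9, -1.8]
gripper_width: 0.527
time_s: 30.05
tcp_pos: [0.4846, 0.3094, 0.1282]
ee_rot: [[0.217, -0.976, -0.001], [-0.976, -0.217, -0.001], [0.001, 0.002, -1.0]]
wrist_force: [0.3, -0.4, -3.1]
gripper_width: 0.52
t 30.05 tcp [0.4846 0.3094 0.1642] yaw 12.54 tilt z [-0.0013 -0.0012 -1.    ] F [ 0.3 -0.4 -3.1] w 0.52 j [ 49.  20. -11.  -0. -59. -36.]
shift [-0.043 -0.035  0.642] wz -0.0058
```

View pics/t15.png

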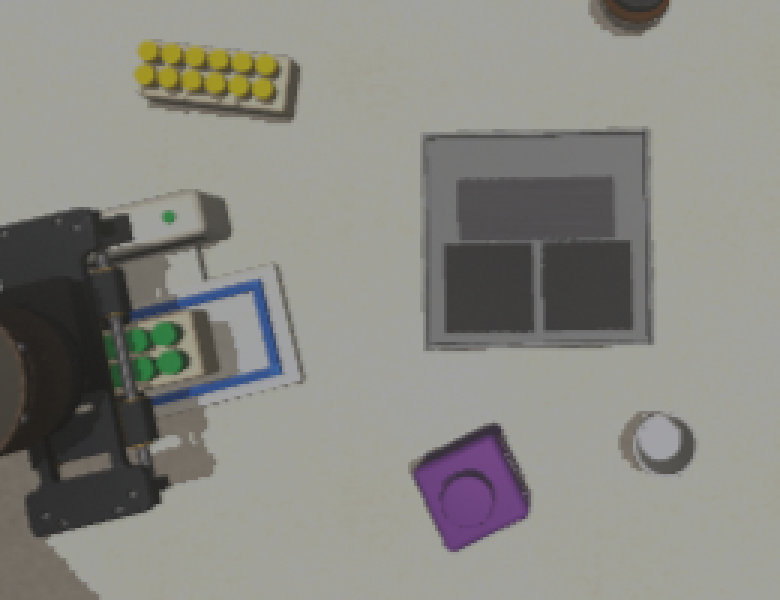

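View pics/s15.png

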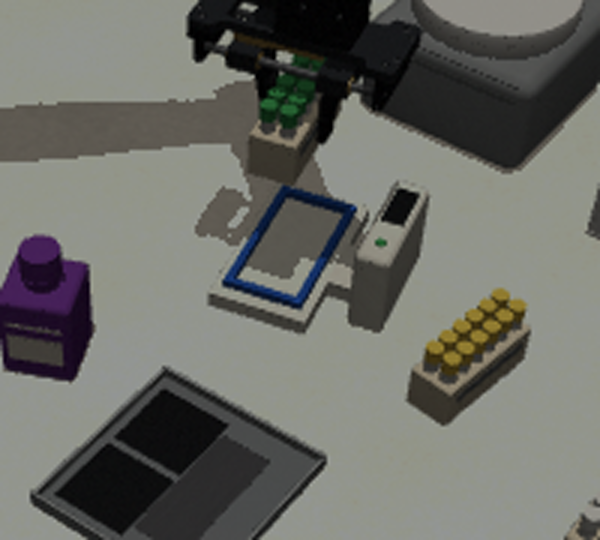

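```bash
python3 -m crank '[[1,[-0.04,-0.03,0.1],[0,0,-0.005]],[1,[0,0,0.2],[0,0,0]],[1,[0,0,0.25],[0,0,0]],[1,[0,0,0.25],[0,0,0]],[1,[0,0,0.2],[0,0,0]],[1,[0,0,0.15],[0,0,0]],[1,[0,0,0],[0,0,0]],[1,[0,0,0],[0,0,0]]]'
python3 to.py .487 .3143 .05 12.8
python3 - <<'E'
from h import *
T=r.capture("top");S=r.capture("scene")
x0,y0,x1,y1=275,165,365,255
hsv=cv2.cvtColor(T["img"],cv2.COLOR_BGR2HSV)
for ce,st,m in comps(T,[0,0,0],[180,255,62],200,(275,165,365,255)): 
    if st[4]<1400: print("sq",ce.round(1),st,ray(T,*ce,.006).round(4),rect(m,T,.006))
cv2.imwrite("pics/s16.png",cv2.resize(S["img"][60:170,300:420],None,fx=5,fy=5,interpolation=2))
E
```

```text
time_s: 30.95
tcp_pos: [0.4874, 0.3146, 0.0136]
ee_rot: [[0.223, -0.975, -0.0], [-0.975, -0.223, -0.001], [0.001, 0.0, -1.0]]
wrist_force: [0.4, 0.8, -1.6]
gripper_width: 0.527
t 30.95 tcp [0.4874 0.3146 0.0496] yaw 12.88 tilt z [-1.e-04 -6.e-04 -1.e+00] F [ 0.4  0.8 -1.6] w 0.527 j [ 49.  28. -18.   0. -44. -36.]
shift [ 0.002  0.005 -0.004] wz 0.0018
sq [302.5 225.5] [289 212  28  29 763] [0.5337 0.0625 0.006 ] ((532.6243286132812, 62.470767974853516), (67.55638885498047, 69.69076538085938), 89.45307159423828)
sq [329.9 223.9] [322 212  23  28 384] [ 0.5364 -0.0058  0.006 ] ((532.510986328125, -13.625431060791016), (55.0006103515625, 67.2760009765625), 89.1124038696289)
```

View pics/s16.png

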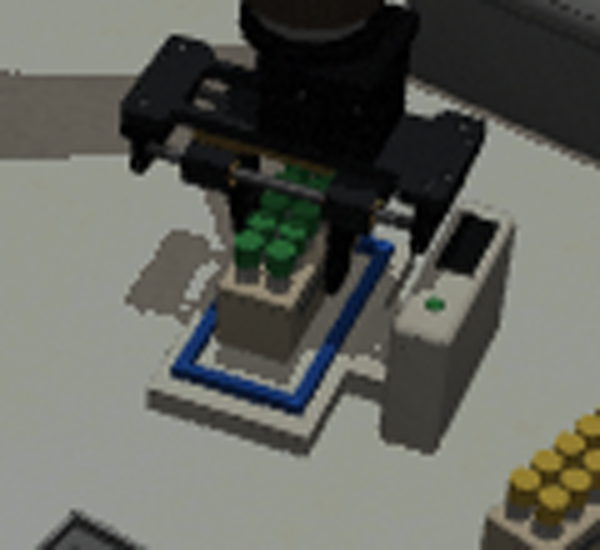

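```bash
python3 -m crank '[[1,[0,0,0.05],[0,0,0]],[1,[0,0,0.05],[0,0,0]],[1,[0,0,0.03],[0,0,0]],[1,[0,0,0],[0,0,0]],[1,[0,0,0],[0,0,0]]]'; python3 to.py .487 .3143 .0322 12.8
```

```text
time_s: 31.55
tcp_pos: [0.4872, 0.3144, 0.0009]
ee_rot: [[0.223, -0.975, -0.0], [-0.975, -0.223, -0.0], [0.0, 0.0, -1.0]]
wrist_force: [-1.0, -0.2, -2.4]
gripper_width: 0.526
t 31.55 tcp [0.4872 0.3144 0.0369] yaw 12.87 tilt z [-0.e+00 -2.e-04 -1.e+00] F [-1.  -0.2 -2.4] w 0.526 j [ 49.  29. -19.   0. -42. -36.]
shift [0.001 0.002 0.047] wz 0.0017
```

```bash
python3 -m crank '[[1,[0,0,0.02],[0,0,0]],[1,[0,0,0.01],[0,0,0]],[1,[0,0,0],[0,0,0]]]'; python3 to.py .487 .3143 .0322 12.8
```

```text
time_s: 31.85
tcp_pos: [0.4871, 0.3143, -0.0022]
ee_rot: [[0.223, -0.975, -0.0], [-0.975, -0.223, -0.0], [0.0, 0.0, -1.0]]
wrist_force: [0.4, -0.3, -2.3]
gripper_width: 0.525
t 31.85 tcp [0.4871 0.3143 0.0338] yaw 12.87 tilt z [-3.e-04 -2.e-04 -1.e+00] F [ 0.4 -0.3 -2.3] w 0.525 j [ 49.  29. -19.  -0. -42. -36.]
shift [0.    0.001 0.016] wz 0.0015
```

```bash
python3 -m crank '[[1,[0,0,0.01],[0,0,0]],[1,[0,0,0.01],[0,0,0]],[1,[0,0,0],[0,0,0]]]'; python3 to.py .487 .3143 .0322 12.8
```

```text
time_s: 32.15
tcp_pos: [0.4873, 0.3145, -0.0038]
ee_rot: [[0.223, -0.975, 0.0], [-0.975, -0.223, 0.0], [-0.0, -0.0, -1.0]]
wrist_force: [-1.9, -0.1, -0.8]
gripper_width: 0.527
t 32.15 tcp [0.4873 0.3145 0.0322] yaw 12.88 tilt z [ 2.e-04  1.e-04 -1.e+00] F [-1.9 -0.1 -0.8] w 0.527 j [ 49.  29. -19.   0. -42. -36.]
shift [ 0.001  0.003 -0.   ] wz 0.0018
```

The underside met the recess floor at exactly the expected height. I'll release, rise and check the seating.

```bash
python3 -m crank '[[-0.5,[0,0,0],[0,0,0]],[-0.5,[0,0,0],[0,0,0]],[-0.5,[0,0,0],[0,0,0]],[-0.5,[0,0,0],[0,0,0]],[-0.5,[0,0,-0.1],[0,0,0]],[-0.5,[0,0,-0.2],[0,0,0]],[-0.5,[0,0,-0.3],[0,0,0]],[-0.5,[0,0,-0.4],[0,0,0]]]'
python3 -m crank '[[-0.5,[0,0,-0.3],[0,0,0]],[-0.5,[0.2,0,-0.1],[0,0,0.09]],[-0.5,[0.3,0,0],[0,0,0.09]],[-0.5,[0.35,0,0],[0,0,0.085]],[-0.5,[0.35,0,0],[0,0,0]],[-0.5,[0.35,0,0],[0,0,0]],[-0.5,[0.35,0,0],[0,0,0]],[-0.5,[0.35,0,0],[0,0,0]]]'
python3 to.py .512 -.304 .19 .93
python3 - <<'E'
from h import *
T=r.capture("top");S=r.capture("scene")
cv2.imwrite("pics/s17.png",cv2.resize(S["img"][60:170,300:420],None,fx=5,fy=5,interpolation=2))
cv2.imwrite("pics/t17.png",cv2.resize(T["img"][180:290,140:260],None,fx=5,fy=5,interpolation=2))
c=np.array([ray(T,*ce,.09)[:2] for ce,st,m in comps(T,[45,100,40],[80,255,255],12,(150,215,250,280))]);print(len(c),c.mean(0),cv2.minAreaRect(c.astype(np.float32)*1000))
E
```

```text
time_s: 32.95
tcp_pos: [0.4863, 0.3135, 0.0962]
ee_rot: [[0.223, -0.975, -0.002], [-0.975, -0.223, -0.003], [0.002, 0.003, -1.0]]
wrist_force: [0.9, 0.2, 0.3]
gripper_width: 0.75
time_s: 33.75
tcp_pos: [0.5014, 0.0891, 0.1369]
ee_rot: [[0.017, -1.0, 0.001], [-1.0, -0.017, 0.0], [-0.0, -0.001, -1.0]]
wrist_force: [0.1, 0.7, -0.1]
gripper_width: 0.751
t 33.75 tcp [0.5014 0.0891 0.1729] yaw 0.97 tilt z [ 1.2e-03  4.0e-04 -1.0e+00] F [ 0.1  0.7 -0.1] w 0.751 j [ 28.  13. -20.   0. -57. -27.]
shift [ 3.932 -0.039 -0.172] wz 0.0008
2 [0.48572324 0.32212916] ((485.7232360839844, 322.129150390625), (23.77756118774414, 0.0), 153.42100524902344)
```

View pics/s17.png

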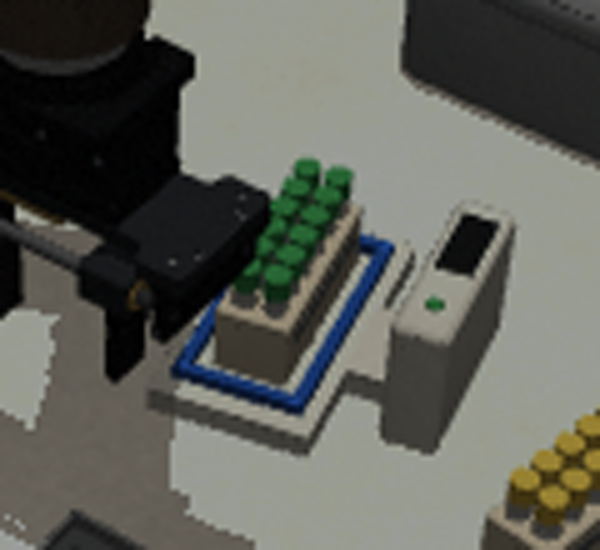

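View pics/t17.png

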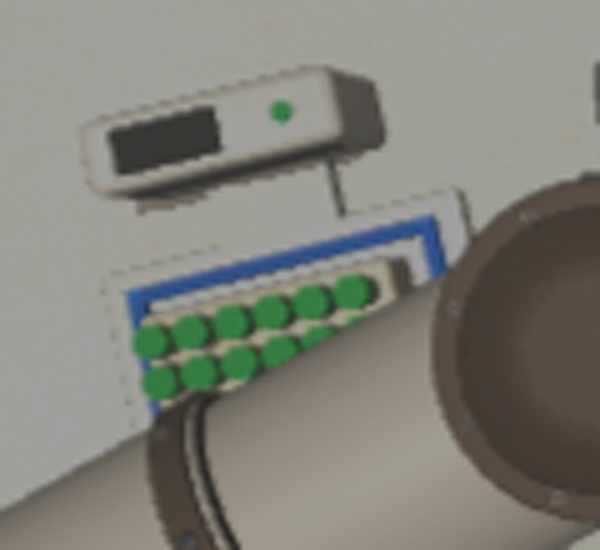

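Seated inside the blue lips in both views. Next I'll fetch the blue bottle.

```bash
python3 -m crank '[[-0.4,[0.3,0,0],[0,0,0]],[-0.4,[0.4,0,0],[0,0,0]],[-0.4,[0.4,0,0],[0,0,0]],[-0.4,[0.4,0,0],[0,0,0]],[-0.4,[0.4,0,0],[0,0,0]],[-0.4,[0.4,0,0],[0,0,0]],[-0.4,[0.4,0,0],[0,0,0]],[-0.4,[0.4,0,0],[0,0,0]]]'
python3 -m crank '[[-0.4,[0.4,0,0],[0,0,0]],[-0.4,[0.2,0,0],[0,0,0]],[-0.4,[0.1,0,0],[0,0,0]],[-0.4,[0.05,0,0],[0,0,0]],[-0.4,[0,0,0],[0,0,0]],[-0.4,[0,0,0],[0,0,0]]]'
python3 to.py .512 -.304 .107 .93
python3 - <<'E'
from h import *
T=r.capture("top");S=r.capture("scene")
cv2.imwrite("pics/s18.png",cv2.resize(S["img"][150:310,100:320],None,fx=3,fy=3,interpolation=2))
c=np.array([ray(T,*ce,.09)[:2] for ce,st,m in comps(T,[45,100,40],[80,255,255],12,(150,215,250,280))]);print(len(c),c.mean(0),cv2.minAreaRect(c.astype(np.float32)*1000))
for ce,st,m in comps(T,[0,0,0],[180,255,62],200,(275,165,365,255)):print("sq",ce.round(1),st,ray(T,*ce,.006).round(4),rect(m,T,.006))
cv2.imwrite("pics/t18.png",cv2.resize(T["img"][160:290,150:370],None,fx=3,fy=3,interpolation=2))
print(comps(S,[0,120,60],[8,255,255],30,(150,150,320,300)).__len__())
for ce,st,m in comps(S,[0,120,60],[8,255,255],30,(150,150,320,300)):print("red",ce,ray(S,*ce,.13))
for ce,st,m in comps(S,[100,120,60],[125,255,255],30,(150,150,320,300)):print("blue",ce,ray(S,*ce,.13))
E
```

```text
time_s: 34.65
tcp_pos: [0.507, -0.2208, 0.1368]
ee_rot: [[0.017, -1.0, 0.001], [-1.0, -0.017, -0.0], [0.0, -0.001, -1.0]]
wrist_force: [1.0, 0.1, -0.6]
gripper_width: 0.699
time_s: 35.25
tcp_pos: [0.508, -0.2935, 0.1361]
ee_rot: [[0.018, -1.0, 0.0], [-1.0, -0.018, 0.0], [-0.0, -0.0, -1.0]]
wrist_force: [-0.5, 0.7, -0.6]
gripper_width: 0.702
t 35.25 tcp [ 0.508  -0.2935  0.1721] yaw 1.01 tilt z [ 1.e-04  2.e-04 -1.e+00] F [-0.5  0.7 -0.6] w 0.702 j [-14.  21.  -9.  -0. -60.  15.]
shift [ 0.106 -0.038  0.651] wz 0.0019
2 [0.48734803 0.31424204] ((487.3480224609375, 314.2420654296875), (18.864938735961914, 0.0), -164.84469604492188)
sq [336.  225.2] [321 211  30  29 827] [ 0.533  -0.0212  0.006 ] ((533.6689453125, -19.916461944580078), (72.5523910522461, 69.78617858886719), 89.10238647460938)
sq [302.5 225.6] [289 212  28  29 781] [0.5334 0.0624 0.006 ] ((532.6243286132812, 62.470767974853516), (67.55638885498047, 69.69076538085938), 89.45307159423828)
1
red [164.70879121 226.68131868] [ 0.40936193 -0.32792645  0.13      ]
blue [204.34031414 242.11518325] [ 0.50854375 -0.30391939  0.13      ]
```

View pics/s18.png

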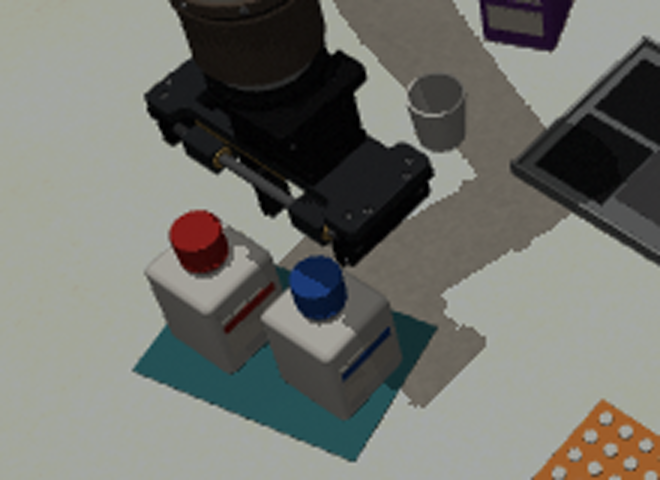

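View pics/t18.png

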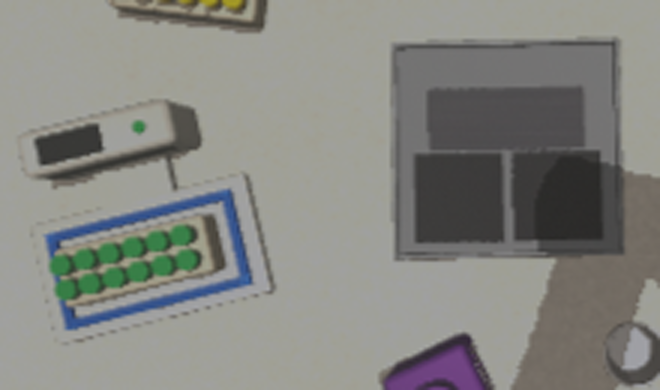

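The rack's cap pattern centres on (0.4873, 0.3142), which is the recess centre. Both bottles stand upright on the mat.

```bash
python3 -m crank '[[-0.4,[0.1,-0.04,0.1],[0,0,0]],[-0.4,[0,0,0.15],[0,0,0]],[-0.4,[0,0,0.15],[0,0,0]],[-0.4,[0,0,0.1],[0,0,0]],[-0.4,[0,0,0.07],[0,0,0]],[-0.4,[0,0,0.05],[0,0,0]],[-0.4,[0,0,0],[0,0,0]],[-0.4,[0,0,0],[0,0,0]]]'
python3 to.py .512 -.304 .107 .93
```

```text
time_s: 36.15
tcp_pos: [0.5124, -0.3046, 0.0744]
ee_rot: [[0.017, -1.0, 0.001], [-1.0, -0.017, -0.0], [0.0, -0.001, -1.0]]
wrist_force: [-0.1, 0.7, -0.4]
gripper_width: 0.694
t 36.15 tcp [ 0.5124 -0.3046  0.1104] yaw 0.96 tilt z [ 8.e-04 -4.e-04 -1.e+00] F [-0.1  0.7 -0.4] w 0.694 j [-15.  25. -12.   0. -53.  16.]
shift [-0.006  0.004  0.034] wz 0.0007
```

```bash
python3 -m crank '[[-0.4,[-0.01,0,0.03],[0,0,0]],[-0.4,[0,0,0],[0,0,0]],[1,[0,0,0],[0,0,0]],[1,[0,0,0],[0,0,0]],[1,[0,0,0],[0,0,0]],[1,[0,0,0],[0,0,0]],[1,[0,0,0],[0,0,0]]]'; python3 to.py .512 -.304 .107 .93
python3 -m crank '[[1,[0,0,-0.05],[0,0,0]],[1,[0,0,-0.1],[0,0,0]],[1,[0,0,-0.2],[0,0,0]],[1,[0,0,-0.3],[0,0,0]],[1,[0,0,-0.3],[0,0,0]],[1,[0,0,-0.15],[0,0,0]],[1,[0,0,0],[0,0,0]],[1,[0,0,0],[0,0,0]]]'; python3 to.py .5335 .0615 .22 .93
```

```text
time_s: 36.85
tcp_pos: [0.5116, -0.3035, 0.071]
ee_rot: [[0.016, -1.0, -0.001], [-1.0, -0.016, 0.0], [-0.0, 0.001, -1.0]]
wrist_force: [-1.4, -0.3, 1.5]
gripper_width: 0.426
t 36.85 tcp [ 0.5116 -0.3035  0.107 ] yaw 0.94 tilt z [-6.e-04  1.e-04 -1.e+00] F [-1.4 -0.3  1.5] w 0.426 j [-15.  25. -13.   0. -52.  16.]
shift [ 0.005 -0.004  0.   ] wz 0.0002
time_s: 37.65
tcp_pos: [0.5114, -0.3029, 0.1804]
ee_rot: [[0.016, -1.0, -0.001], [-1.0, -0.016, 0.001], [-0.001, 0.001, -1.0]]
wrist_force: [-0.4, 0.5, -4.4]
gripper_width: 0.434
t 37.65 tcp [ 0.5114 -0.3029  0.2164] yaw 0.92 tilt z [-7.0e-04  1.2e-03 -1.0e+00] F [-0.4  0.5 -4.4] w 0.434 j [-15.  19.  -4.  -0. -66.  16.]
shift [-3.64  -0.28  -0.032] wz -0.0001
```

```bash
python3 -m crank '[[1,[-0.15,-0.01,0],[0,0,0]],[1,[-0.3,-0.02,0],[0,0,0]],[1,[-0.35,-0.03,0],[0,0,0]],[1,[-0.35,-0.03,0],[0,0,0]],[1,[-0.35,-0.03,0],[0,0,0]],[1,[-0.35,-0.03,0],[0,0,0]],[1,[-0.35,-0.03,0],[0,0,0]],[1,[-0.35,-0.03,0],[0,0,0]]]'
python3 -m crank '[[1,[-0.35,-0.03,0],[0,0,0]],[1,[-0.35,-0.02,0],[0,0,0]],[1,[-0.25,-0.01,0],[0,0,0]],[1,[-0.15,0,0],[0,0,0]],[1,[0,0,0],[0,0,0]],[1,[0,0,0],[0,0,0]]]'
python3 to.py .5335 .0615 .11 .93
```

```text
time_s: 38.45
tcp_pos: [0.5274, -0.0461, 0.1795]
ee_rot: [[0.017, -1.0, -0.003], [-1.0, -0.017, -0.0], [-0.0, 0.003, -1.0]]
wrist_force: [0.2, -0.2, -3.8]
gripper_width: 0.43
time_s: 39.05
tcp_pos: [0.5322, 0.0617, 0.1802]
ee_rot: [[0.017, -1.0, -0.002], [-1.0, -0.017, -0.001], [0.001, 0.002, -1.0]]
wrist_force: [0.4, -0.3, -3.4]
gripper_width: 0.43
t 39.05 tcp [0.5322 0.0617 0.2162] yaw 0.97 tilt z [-1.9e-03 -9.0e-04 -1.0e+00] F [ 0.4 -0.3 -3.4] w 0.43 j [ 24.  14. -13.   0. -64. -23.]
shift [ 0.002 -0.015  1.062] wz 0.0008
```

```bash
python3 -m crank '[[1,[0,0,0.1],[0,0,0]],[1,[0,0,0.25],[0,0,0]],[1,[0,0,0.3],[0,0,0]],[1,[0,0,0.2],[0,0,0]],[1,[0,0,0.1],[0,0,0]],[1,[0,0,0.06],[0,0,0]],[1,[0,0,0],[0,0,0]],[1,[0,0,0],[0,0,0]]]'
python3 -m crank '[[1,[0,0,0],[0,0,0]],[1,[0,0,0],[0,0,0]]]'
python3 to.py .5335 .0615 .11 .93
```

```text
time_s: 39.85
tcp_pos: [0.5339, 0.062, 0.0809]
ee_rot: [[0.016, -1.0, 0.002], [-1.0, -0.016, 0.0], [-0.0, -0.002, -1.0]]
wrist_force: [0.3, -0.6, -3.6]
gripper_width: 0.427
time_s: 40.05
tcp_pos: [0.5335, 0.0622, 0.0808]
ee_rot: [[0.017, -1.0, 0.002], [-1.0, -0.017, 0.001], [-0.001, -0.002, -1.0]]
wrist_force: [-0.5, -0.1, -4.3]
gripper_width: 0.425
t 40.05 tcp [0.5335 0.0622 0.1168] yaw 0.95 tilt z [ 1.7e-03  7.0e-04 -1.0e+00] F [-0.5 -0.1 -4.3] w 0.425 j [ 24.  19. -20.   0. -50. -23.]
shift [0.007 0.    0.068] wz 0.0004
```

```bash
python3 -m crank '[[1,[0.005,0,0.03],[0,0,0]],[1,[0,0,0.02],[0,0,0]],[1,[0,0,0.01],[0,0,0]],[1,[0,0,0],[0,0,0]]]'
python3 to.py .5335 .0615 .11 .93
```

```text
time_s: 40.45
tcp_pos: [0.5328, 0.0614, 0.074]
ee_rot: [[0.017, -1.0, -0.0], [-1.0, -0.017, -0.0], [0.0, 0.0, -1.0]]
wrist_force: [-1.5, 0.1, -1.2]
gripper_width: 0.431
t 40.45 tcp [0.5328 0.0614 0.11  ] yaw 0.96 tilt z [-4.e-04 -3.e-04 -1.e+00] F [-1.5  0.1 -1.2] w 0.431 j [ 24.  20. -21.   0. -49. -23.]
shift [-0.001 -0.007  0.   ] wz 0.0006
```

```bash
python3 -m crank '[[1,[0,0,0.01],[0,0,0]],[1,[0,0,0],[0,0,0]]]'
python3 to.py .5335 .0615 .11 .93
```

```text
time_s: 40.65
tcp_pos: [0.5329, 0.0613, 0.074]
ee_rot: [[0.017, -1.0, -0.0], [-1.0, -0.017, -0.0], [0.0, 0.0, -1.0]]
wrist_force: [-2.8, -0.1, 4.9]
gripper_width: 0.428
t 40.65 tcp [0.5329 0.0613 0.11  ] yaw 0.97 tilt z [-0.e+00 -4.e-04 -1.e+00] F [-2.8 -0.1  4.9] w 0.428 j [ 24.  20. -21.   0. -49. -23.]
shift [-0.001 -0.006  0.   ] wz 0.0008
```

Down on its square. I'll release it and fetch the red bottle.

```bash
python3 -m crank '[[-0.4,[0,0,0],[0,0,0]],[-0.4,[0,0,0],[0,0,0]],[-0.4,[0,0,0],[0,0,0]],[-0.4,[0,0,0],[0,0,0]],[-0.4,[0,0,-0.2],[0,0,0]],[-0.4,[0,0,-0.3],[0,0,0]],[-0.4,[0,0,-0.15],[0,0,0]],[-0.4,[0,0,0],[0,0,0]]]'
python3 to.py .412 -.3283 .172 .93
python3 -m crank '[[-0.4,[0.15,0.05,0],[0,0,0]],[-0.4,[0.3,0.1,0],[0,0,0]],[-0.4,[0.4,0.13,0],[0,0,0]],[-0.4,[0.4,0.13,0],[0,0,0]],[-0.4,[0.4,0.13,0],[0,0,0]],[-0.4,[0.4,0.13,0],[0,0,0]],[-0.4,[0.4,0.13,0],[0,0,0]],[-0.4,[0.4,0.13,0],[0,0,0]]]'
python3 -m crank '[[-0.4,[0.4,0.12,0],[0,0,0]],[-0.4,[0.3,0.09,0],[0,0,0]],[-0.4,[0.2,0.06,0],[0,0,0]],[-0.4,[0.1,0.03,0],[0,0,0]],[-0.4,[0,0,0],[0,0,0]],[-0.4,[0,0,0],[0,0,0]]]'
python3 to.py .412 -.3283 .106 .93
```

```text
time_s: 41.45
tcp_pos: [0.535, 0.0621, 0.1404]
ee_rot: [[0.017, -1.0, 0.006], [-1.0, -0.017, 0.002], [-0.002, -0.006, -1.0]]
wrist_force: [1.1, -0.1, 0.5]
gripper_width: 0.701
t 41.45 tcp [0.535  0.0621 0.1764] yaw 0.97 tilt z [ 0.0058  0.0018 -1.    ] F [ 1.1 -0.1  0.5] w 0.701 j [ 24.  16. -16.   0. -58. -23.]
shift [3.882 1.296 0.03 ] wz 0.0008
time_s: 42.25
tcp_pos: [0.4424, -0.2267, 0.1366]
ee_rot: [[0.016, -1.0, -0.003], [-1.0, -0.016, 0.001], [-0.001, 0.003, -1.0]]
wrist_force: [0.6, -0.4, 0.7]
gripper_width: 0.703
time_s: 42.85
tcp_pos: [0.4158, -0.325, 0.1373]
ee_rot: [[0.016, -1.0, -0.001], [-1.0, -0.016, 0.001], [-0.001, 0.001, -1.0]]
wrist_force: [0.3, -0.1, 0.6]
gripper_width: 0.705
t 42.85 tcp [ 0.4158 -0.325   0.1733] yaw 0.94 tilt z [-1.1e-03  7.0e-04 -1.0e+00] F [ 0.3 -0.1  0.6] w 0.705 j [-20.  15. -17.  -0. -58.  21.]
shift [0.033 0.038 0.673] wz 0.0002
```

```bash
python3 -m crank '[[-0.4,[0.03,0.04,0.1],[0,0,0]],[-0.4,[0,0,0.15],[0,0,0]],[-0.4,[0,0,0.15],[0,0,0]],[-0.4,[0,0,0.12],[0,0,0]],[-0.4,[0,0,0.08],[0,0,0]],[-0.4,[0,0,0.05],[0,0,0]],[-0.4,[0,0,0],[0,0,0]],[-0.4,[0,0,0],[0,0,0]]]'
python3 to.py .412 -.3283 .106 .93
```

```text
time_s: 43.65
tcp_pos: [0.4128, -0.3287, 0.0733]
ee_rot: [[0.017, -1.0, 0.001], [-1.0, -0.017, -0.0], [0.0, -0.001, -1.0]]
wrist_force: [0.2, 0.2, 0.1]
gripper_width: 0.701
t 43.65 tcp [ 0.4128 -0.3287  0.1093] yaw 0.96 tilt z [ 7.e-04 -5.e-04 -1.e+00] F [0.2 0.2 0.1] w 0.701 j [-21.  19. -22.   0. -49.  22.]
shift [-0.004  0.008  0.033] wz 0.0007
```

```bash
python3 -m crank '[[-0.4,[0,0,0.03],[0,0,0]],[-0.4,[0,0,0],[0,0,0]],[1,[0,0,0],[0,0,0]],[1,[0,0,0],[0,0,0]],[1,[0,0,0],[0,0,0]],[1,[0,0,0],[0,0,0]],[1,[0,0,0],[0,0,0]]]'; python3 to.py .412 -.3283 .106 .93
python3 -m crank '[[1,[0,0,-0.05],[0,0,0]],[1,[0,0,-0.1],[0,0,0]],[1,[0,0,-0.2],[0,0,0]],[1,[0,0,-0.3],[0,0,0]],[1,[0,0,-0.3],[0,0,0]],[1,[0,0,-0.15],[0,0,0]],[1,[0,0,0],[0,0,0]],[1,[0,0,0],[0,0,0]]]'; python3 to.py .5345 -.021 .22 .93
```

```text
time_s: 44.35
tcp_pos: [0.4122, -0.3286, 0.07]
ee_rot: [[0.016, -1.0, -0.0], [-1.0, -0.016, -0.0], [0.0, 0.0, -1.0]]
wrist_force: [-1.1, 0.2, 0.3]
gripper_width: 0.428
t 44.35 tcp [ 0.4122 -0.3286  0.106 ] yaw 0.94 tilt z [-2.e-04 -0.e+00 -1.e+00] F [-1.1  0.2  0.3] w 0.428 j [-21.  19. -22.   0. -48.  22.]
shift [-0.003  0.002  0.   ] wz 0.0003
time_s: 45.15
tcp_pos: [0.4119, -0.3281, 0.1796]
ee_rot: [[0.016, -1.0, -0.0], [-1.0, -0.016, 0.001], [-0.001, 0.0, -1.0]]
wrist_force: [-0.3, -0.5, -2.1]
gripper_width: 0.427
t 45.15 tcp [ 0.4119 -0.3281  0.2156] yaw 0.92 tilt z [-3.e-04  1.e-03 -1.e+00] F [-0.3 -0.5 -2.1] w 0.427 j [-21.  13. -14.  -0. -63.  22.]
shift [-3.051 -1.275 -0.042] wz -0.0002
```

```bash
python3 -m crank '[[1,[-0.1,-0.05,0],[0,0,0]],[1,[-0.25,-0.1,0],[0,0,0]],[1,[-0.35,-0.15,0],[0,0,0]],[1,[-0.35,-0.15,0],[0,0,0]],[1,[-0.35,-0.15,0],[0,0,0]],[1,[-0.35,-0.15,0],[0,0,0]],[1,[-0.35,-0.15,0],[0,0,0]],[1,[-0.35,-0.14,0],[0,0,0]]]'
python3 -m crank '[[1,[-0.3,-0.12,0],[0,0,0]],[1,[-0.2,-0.08,0],[0,0,0]],[1,[-0.1,-0.03,0],[0,0,0]],[1,[0,0,0],[0,0,0]],[1,[0,0,0],[0,0,0]],[1,[0,0,0],[0,0,0]]]'
python3 to.py .5345 -.021 .109 .93
```

```text
time_s: 45.95
tcp_pos: [0.5119, -0.0797, 0.1785]
ee_rot: [[0.017, -1.0, -0.003], [-1.0, -0.017, -0.0], [0.0, 0.003, -1.0]]
wrist_force: [1.0, -1.8, -2.9]
gripper_width: 0.428
time_s: 46.55
tcp_pos: [0.5337, -0.0225, 0.1797]
ee_rot: [[0.015, -1.0, -0.001], [-1.0, -0.015, -0.0], [0.0, 0.001, -1.0]]
wrist_force: [-0.5, -0.8, -3.4]
gripper_width: 0.428
t 46.55 tcp [ 0.5337 -0.0225  0.2157] yaw 0.88 tilt z [-8.e-04 -3.e-04 -1.e+00] F [-0.5 -0.8 -3.4] w 0.428 j [ 15.  14. -13.   0. -64. -14.]
shift [-0.015 -0.009  1.067] wz -0.0012
```

```bash
python3 -m crank '[[1,[-0.015,0,0.1],[0,0,0]],[1,[0,0,0.25],[0,0,0]],[1,[0,0,0.3],[0,0,0]],[1,[0,0,0.2],[0,0,0]],[1,[0,0,0.1],[0,0,0]],[1,[0,0,0.06],[0,0,0]],[1,[0,0,0],[0,0,0]],[1,[0,0,0],[0,0,0]]]'
python3 -m crank '[[1,[0,0,0],[0,0,0]],[1,[0,0,0],[0,0,0]]]'
python3 to.py .5345 -.021 .109 .93
```

```text
time_s: 47.35
tcp_pos: [0.5352, -0.02, 0.0799]
ee_rot: [[0.017, -1.0, 0.002], [-1.0, -0.017, 0.0], [-0.0, -0.002, -1.0]]
wrist_force: [-0.6, 0.3, -3.0]
gripper_width: 0.431
time_s: 47.55
tcp_pos: [0.5349, -0.0199, 0.0798]
ee_rot: [[0.017, -1.0, 0.002], [-1.0, -0.017, 0.0], [-0.0, -0.002, -1.0]]
wrist_force: [-1.1, -0.5, -2.5]
gripper_width: 0.428
t 47.55 tcp [ 0.5349 -0.0199  0.1158] yaw 0.95 tilt z [ 1.8e-03  4.0e-04 -1.0e+00] F [-1.1 -0.5 -2.5] w 0.428 j [ 15.  19. -21.   0. -50. -14.]
shift [0.011 0.004 0.068] wz 0.0004
```

```bash
python3 -m crank '[[1,[0.01,0,0.03],[0,0,0]],[1,[0,0,0.02],[0,0,0]],[1,[0,0,0.01],[0,0,0]],[1,[0,0,0],[0,0,0]]]'
python3 to.py .5345 -.021 .109 .93
```

```text
time_s: 47.95
tcp_pos: [0.5341, -0.0211, 0.0731]
ee_rot: [[0.017, -1.0, -0.001], [-1.0, -0.017, -0.0], [0.0, 0.001, -1.0]]
wrist_force: [-0.6, -0.2, -0.6]
gripper_width: 0.429
t 47.95 tcp [ 0.5341 -0.0211  0.1091] yaw 0.95 tilt z [-6.e-04 -2.e-04 -1.e+00] F [-0.6 -0.2 -0.6] w 0.429 j [ 15.  20. -21.   0. -49. -14.]
shift [-0.001 -0.004  0.001] wz 0.0004
```

```bash
python3 -m crank '[[1,[0,0,0.01],[0,0,0]],[1,[0,0,0],[0,0,0]]]'
python3 to.py .5345 -.021 .109 .93
```

```text
time_s: 48.15
tcp_pos: [0.5342, -0.0211, 0.073]
ee_rot: [[0.017, -1.0, -0.0], [-1.0, -0.017, -0.0], [0.0, 0.0, -1.0]]
wrist_force: [-3.8, 0.5, 5.8]
gripper_width: 0.429
t 48.15 tcp [ 0.5342 -0.0211  0.109 ] yaw 0.97 tilt z [-1.e-04 -5.e-04 -1.e+00] F [-3.8  0.5  5.8] w 0.429 j [ 15.  20. -21.   0. -49. -14.]
shift [-0.001 -0.003  0.   ] wz 0.0009
```

Down. I'll release, rise and move clear towards the mat side for a last look.

```bash
python3 -m crank '[[-0.4,[0,0,0],[0,0,0]],[-0.4,[0,0,0],[0,0,0]],[-0.4,[0,0,0],[0,0,0]],[-0.4,[0,0,0],[0,0,0]],[-0.4,[0,0,-0.2],[0,0,0]],[-0.4,[0,0,-0.3],[0,0,0]],[-0.4,[0,0,-0.3],[0,0,0]],[-0.4,[0,0,-0.1],[0,0,0]]]'
python3 -m crank '[[-0.4,[0.2,0.1,0],[0,0,0]],[-0.4,[0.4,0.15,0],[0,0,0]],[-0.4,[0.4,0.15,0],[0,0,0]],[-0.4,[0.4,0.15,0],[0,0,0]],[-0.4,[0.4,0.15,0],[0,0,0]],[-0.4,[0.4,0.15,0],[0,0,0]],[-0.4,[0.4,0.15,0],[0,0,0]],[-0.4,[0,0,0],[0,0,0]]]'
python3 -m crank '[[-0.4,[0,0,0],[0,0,0]],[-0.4,[0,0,0],[0,0,0]],[-0.4,[0,0,0],[0,0,0]]]'
python3 - <<'E'
from h import *
T=r.capture("top");S=r.capture("scene")
cv2.imwrite("pics/sF.png",cv2.resize(S["img"][40:290,120:470],None,fx=2.2,fy=2.2,interpolation=2))
cv2.imwrite("pics/tF.png",cv2.resize(T["img"][130:330,140:400],None,fx=3,fy=3,interpolation=2))
for n,c in(("T",T),("S",S)):
  for nm,lo,hi,ro in(("blue",[100,120,60],[125,255,255],{"T":(285,205,360,250),"S":(295,140,335,170)}[n]),("red",[0,120,60],[8,255,255],{"T":(285,205,360,250),"S":(270,150,320,185)}[n])):
    for ce,st,m in comps(c,lo,hi,60,ro): print(n,nm,ce.round(1),ray(c,*ce,.136).round(4))
c=np.array([ray(T,*ce,.09)[:2] for ce,st,m in comps(T,[45,100,40],[80,255,255],12,(150,215,250,280))]);print(len(c),c.mean(0))
s=r.sense();print(s["time_s"],s["gripper_width"],s["wrist_force"])
E
```

```text
time_s: 48.95
tcp_pos: [0.5365, -0.0209, 0.1653]
ee_rot: [[0.017, -1.0, 0.006], [-1.0, -0.017, 0.001], [-0.0, -0.006, -1.0]]
wrist_force: [0.5, -0.7, 0.1]
gripper_width: 0.7
time_s: 49.75
tcp_pos: [0.4365, -0.2859, 0.1609]
ee_rot: [[0.011, -1.0, -0.002], [-1.0, -0.011, 0.0], [-0.0, 0.002, -1.0]]
wrist_force: [0.2, -0.4, -0.7]
gripper_width: 0.704
time_s: 50.05
tcp_pos: [0.439, -0.2817, 0.1618]
ee_rot: [[0.018, -1.0, -0.0], [-1.0, -0.018, 0.0], [-0.0, 0.0, -1.0]]
wrist_force: [-0.2, -0.2, 0.5]
gripper_width: 0.702
T blue [300.6 225.5] [0.5325 0.0606 0.136 ]
T red [337.8 224.4] [ 0.5337 -0.0204  0.136 ]
S blue [315.9 149.6] [0.5318 0.0604 0.136 ]
S red [295.9 169. ] [ 0.5338 -0.0211  0.136 ]
2 [0.48731013 0.31440017]
50.15 0.7007940769921474 [-0.29594559  0.51684082 -0.37962072]
```

View pics/sF.png

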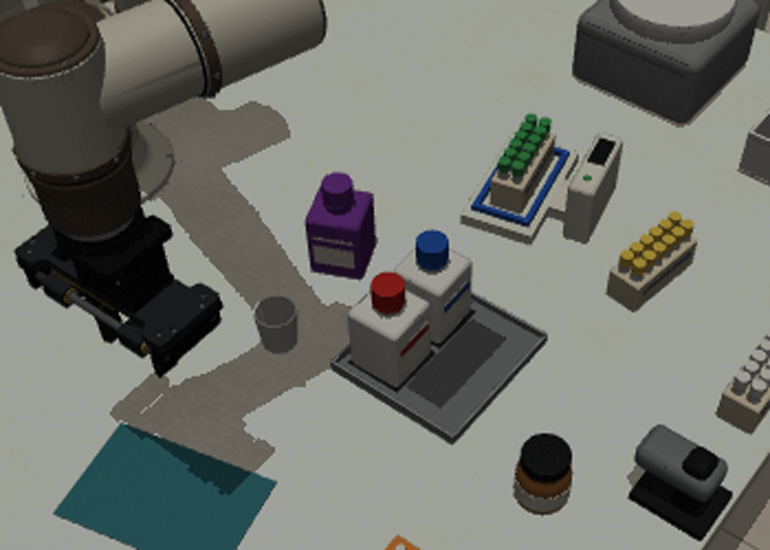

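View pics/tF.png

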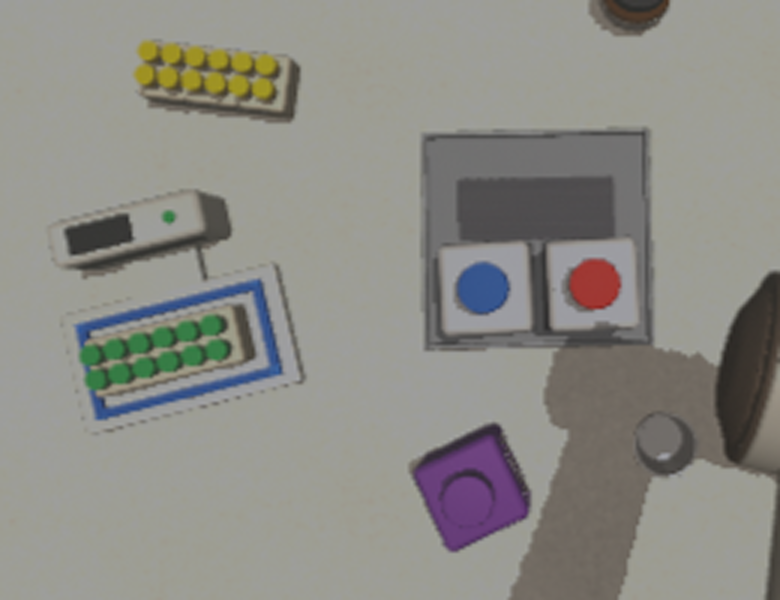

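The final views show both bottles upright on their own squares: blue left at top-crop (483,287), red right at (594,284). The rack sits inside the lips at (160,350), the mat is empty and the bystanders are in place. I'll hand the job in.

```bash
python3 -c "
from station import r
print(r.finish_job())"
```

```text
the job is handed in; nothing more can be done
None
```

The job is done and handed in at about 50 s of the 128 s allowed. I moved the red and then the blue bottle to the teal mat and set the green-capped rack in the reader. Then I stood the blue and red bottles back on the black squares they came from.

**Last checks:**
- **Bottles:** both cameras put the caps within about 1 mm of where they started. Both bottles look upright.
- **Rack:** its underside touched down at the expected recess-floor height, and it sits inside the blue lips in both views. The centre check, (0.487, 0.314) against the recess centre, rests on only two merged cap blobs rather than all twelve caps.
- **Bystanders and robot:** the mat is empty, and the purple look-alike, cup, jar and yellow rack look undisturbed. The tip box was mostly out of frame in the last pictures, but the arm never went near it. The gripper is open and clear of everything.

**One disagreement:** the reported TCP height read 36 mm lower than the true height. I saw it in the scene camera and confirmed it with a light touch on the bench (about 18 N at the wrist). I corrected for it throughout, and every later set-down matched the corrected height.

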